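# Fit the relays and take the locked coil depth of a drive chassis

### The job

Finish this drive chassis for its cover. First plug every relay that is lying about into a free socket, upright, and press each one down until it is fully home. Then stand the depth gauge from its stand flat across the two ribs over the coil, push its rod down until the tip rests on the coil, press the lock lever down so that the reading is kept, and put the locked gauge back level on its stand with its rod between the two posts.

Things in the scene. Friction and masses are not known exactly. Their poses are not given: they have to be found in the camera images.
- chassis: Fixed aluminium chassis. Origin on the bench under the middle of the coil bay; z up. Deck plate x -95 to 95, y -62 to 118 mm, top 12 mm above the bench. Two ribs along x (-55 to 55 mm), 10 mm thick, centred at y=-45 and +45, tops 60 mm above the bench; the coil is between them. On the wing at y=+88 are three black sockets in a row along x.
- rib_mid (a point): Point midway between the two rib tops, above the chassis origin, at the height of the rib tops (60 mm); axes those of the chassis. The gauge stands here, its bridge along the chassis y axis.
- socket0 (a point): Socket at x=-62, y=88 mm of the chassis: where the centre of a seated relay's underside lies, 16 mm above the bench; chassis axes. Guide walls leave 34 (x) by 26 mm (y), 42 x 34 outside, tops 20 mm above this point. A sprung carrier inside stands 8 mm proud: a relay put in rests 8 mm high, takes about 6 N straight down to go home, and stays down. Any relay fits, either way round.
- socket1 (a point): Socket at x=0, y=88 mm of the chassis: where the centre of a seated relay's underside lies, 16 mm above the bench; chassis axes. Guide walls leave 34 (x) by 26 mm (y), 42 x 34 outside, tops 20 mm above this point. A sprung carrier inside stands 8 mm proud: a relay put in rests 8 mm high, takes about 6 N straight down to go home, and stays down. Any relay fits, either way round.
- socket2 (a point): Socket at x=62, y=88 mm of the chassis: where the centre of a seated relay's underside lies, 16 mm above the bench; chassis axes. Guide walls leave 34 (x) by 26 mm (y), 42 x 34 outside, tops 20 mm above this point. A sprung carrier inside stands 8 mm proud: a relay put in rests 8 mm high, takes about 6 N straight down to go home, and stays down. Any relay fits, either way round.
- coil_top (a point): Centre of the flat round top of the fixed coil (48 mm across there) between the ribs. It lies 10 to 24 mm below the rib tops, different each time; tracked roughly like everything else.
- relay0: Grey plug-in relay, a loose block 30 mm (own x) by 22 (own y) by 46 high with a smaller, heavy black foot (28 x 20, 6 mm high), 60 g, standing on the bench. Origin at the centre of its underside. Two or three of the three are present. To fit, its x lies along the chassis x; gripped across the 30 mm, and no lower than 13 mm above its underside, the fingers clear the guide walls.
- relay1: Grey plug-in relay, a loose block 30 mm (own x) by 22 (own y) by 46 high with a smaller, heavy black foot (28 x 20, 6 mm high), 60 g, standing on the bench. Origin at the centre of its underside. Two or three of the three are present. To fit, its x lies along the chassis x; gripped across the 30 mm, and no lower than 13 mm above its underside, the fingers clear the guide walls.
- relay2: Grey plug-in relay, a loose block 30 mm (own x) by 22 (own y) by 46 high with a smaller, heavy black foot (28 x 20, 6 mm high), 60 g, standing on the bench. Origin at the centre of its underside. Two or three of the three are present. To fit, its x lies along the chassis x; gripped across the 30 mm, and no lower than 13 mm above its underside, the fingers clear the guide walls.
- stand: Fixed stand of the depth gauge: foot 70 x 150 mm and two posts, 40 mm (x) by 16 mm (y), centres at y=-48 and +48 mm, flat tops 60 mm above the bench. Origin on the bench at its middle; the gauge's bridge lies along its y.
- stand_top (a point): Midway between the two post tops of the stand, 60 mm above the bench; axes those of the stand. The gauge belongs with its origin here, either way round.
- gauge: Loose depth gauge, about 0.36 kg. Origin on the rod's axis at the underside of the bridge, z up. Bridge 26 mm (x), from y=-71 to y=+63 mm, 14 mm thick. At y=-48 mm stands a block handle, 22 mm (x) by 30 mm (y), from 14 to 48 mm above the underside. The rod passes through the origin; the lock lever is on the +y side.
- gauge_handle (a point): Grip point in the handle: y=-48 mm, 34 mm above the underside of the gauge (14 mm below the handle's top); axes those of the gauge. Grip across x (22 mm).
- rod (a joint): Slide of the gauge's rod: 0 = tip level with the underside of the bridge, grows downwards, 0.030 m at most. Stiff: about 1.5 N moves it, and it stays where it is left until it is knocked; the lock then holds it against 10 N and more.
- rod_tip (a point): Lower end of the rod (8 mm thick).
- rod_head (a point): Middle of the black round knob on top of the rod, 18 mm across and 22 mm high, 69 mm above the rod's tip. Its underside is 58 mm above the tip.
- lock (a joint): Hinge of the lock lever on the gauge: 0 = raised (29 degrees above level, free), 0.5 rad = level (fully locked); it grips the rod from about 0.40 on and counts as locked above 0.44. Stiff: it stays where it is left; about 5 N down on its tip swings it and 6 to 8 N brings it home.
- lock_tip (a point): Black cross bar (20 mm along the gauge x, 10 mm thick) at the lever's end, 38 mm from its hinge, which lies at y=+12 mm, 20 mm above the gauge's underside. Raised: y=+45, 38 mm above the underside; locked: y=+50, 20 mm above it.
Mind the look-alikes: they are no part of the job. Leave any blue or orange look-alike of the relay1 alone.

How it is judged:
On the way, in this order (a step that is already met when the one before it is completed fails the run):
1. Every relay present is fully home in a socket (((horizontal distance between relay0 and socket0 below 0.0045 m and z of relay0 in the frame of socket0 between -0.003 and 0.002 m) or (horizontal distance between relay0 and socket1 below 0.0045 m and z of relay0 in the frame of socket1 between -0.003 and 0.002 m) or (horizontal distance between relay0 and socket2 below 0.0045 m and z of relay0 in the frame of socket2 between -0.003 and 0.002 m)) and angle between each of relay0, relay1, relay2's own z axis and vertical below 0.08 rad and ((horizontal distance between relay1 and socket0 below 0.0045 m and z of relay1 in the frame of socket0 between -0.003 and 0.002 m) or (horizontal distance between relay1 and socket1 below 0.0045 m and z of relay1 in the frame of socket1 between -0.003 and 0.002 m) or (horizontal distance between relay1 and socket2 below 0.0045 m and z of relay1 in the frame of socket2 between -0.003 and 0.002 m)) and ((horizontal distance between relay2 and socket0 below 0.0045 m and z of relay2 in the frame of socket0 between -0.003 and 0.002 m) or (horizontal distance between relay2 and socket1 below 0.0045 m and z of relay2 in the frame of socket1 between -0.003 and 0.002 m) or (horizontal distance between relay2 and socket2 below 0.0045 m and z of relay2 in the frame of socket2 between -0.003 and 0.002 m))), for 0.2 s.
2. With the lock open, the gauge stands flat on the two ribs and its rod tip rests on the coil (z of gauge in the frame of rib_mid between -0.002 and 0.002 m and angle between gauge's own z axis and vertical below 0.04 rad and horizontal distance between rod_tip and coil_top below 0.022 m and z of rod_tip in the frame of coil_top between -0.002 and 0.0012 m and value of joint lock below 0.3 rad), for 0.2 s.
3. The lock lever is down while the gauge still stands flat and the tip rests on the coil (z of gauge in the frame of rib_mid between -0.002 and 0.002 m and angle between gauge's own z axis and vertical below 0.04 rad and horizontal distance between rod_tip and coil_top below 0.022 m and z of rod_tip in the frame of coil_top between -0.002 and 0.0012 m and value of joint lock above 0.44 rad), for 0.3 s.
At the end, for the whole second after the job is handed in: Every relay present is upright and home in a socket (within 4.5 mm of its centre and 2 mm of its seat); the gauge rests level on its stand's two posts, within 20 mm and 0.25 rad of its place, either way round, with the lock down (above 0.44 rad) and the rod still out at its reading (more than 8 mm) (all of step 1 and value of joint lock above 0.44 rad and horizontal distance between gauge and stand_top below 0.02 m and z of gauge in the frame of stand_top between -0.003 and 0.003 m and angle between gauge's own z axis and vertical below 0.05 rad and angle between the y axis of gauge and the y axis of stand, either way round below 0.25 rad and linear speed of gauge below 0.02 m/s and value of joint rod above 0.008 m); the robot touches nothing.
It fails at once if The rod slides while the lock is down, so the reading is lost (value of joint lock above 0.44 rad and (velocity of joint rod above 0.05 m/s or velocity of joint rod below -0.05 m/s)).
Of relay0, relay1, relay2 only 2 to 3 are there at a start; the rules pass over those that are not, and their reading is None.
At some moment in a run one of relay0, relay1, relay2 may be knocked a few centimetres aside while the robot is not near it.
It also fails if it takes over 208 s, if anything falls off the work surface, if the arm or the gripper's body presses on something with over 40 N, if the wrist force passes 120 N, or if a joint passes its speed limit or range.

### The arm

A 6-joint arm with a two-finger parallel gripper is mounted at the origin on a cart in front of the work surface, level with it; the furniture and walls round the work are solid. World frame = base frame: x ahead of the robot, y to its left, z up, the work surface at z = 0. Lengths are in m, angles in rad, forces in N, time in s.
With the tool pointing down it reaches from about 0.275 to 0.85 m from the base axis. Payload 19 kg.
Tool frame: the origin (TCP) lies between the finger pads; the fingertips stand 17 mm ahead of it and the grasp point (between the pads) lies 2 mm behind it; x points along the fingers, y is the direction in which the jaws open and shut, and the axes are right-handed (so a half turn about x gives the same grasp; the last joint's range is limited). The gripper opens to 85 mm and grips with 20 to 120 N. Pads are 22 mm wide; open, the fingers measure 114 mm over their backs; the gripper's body (76 mm by 85 mm) begins 54 mm behind the grasp point. The pads swing forward as they close: fully open they stand 13 mm farther back than shut.
Start: joints at [1.04, 0.15, 1.437, -0, 1.554, -0.134], TCP at [0.222, 0.53, 0.248] pointing down, gripper open.
Joint ranges: [-2.8, 2.8], [-0.68, 2.1], [0.12, 2.68], [-1.39, 4.53], [0.16, 2.79], [-2.81, 2.81]. Speed limits (rad/s): [1.89, 1.89, 2.22, 3.01, 3.01, 3.01].

### API

Orientations are given as [roll, pitch, yaw] about the fixed x, y, z axes, in that order (R = Rz(yaw) Ry(pitch) Rx(roll)).
In Python, from workcell import * gives the robot as it stands.
- The arm moves only by the shell command python3 -m pendant 'ROWS' [FORCE]. ROWS is JSON, one flat list of numbers, 7 for each row, row after row: the shift along the tool's x, y, z scaled (see below), then the turn, a rotation vector about the tool's x, y, z scaled (see below), then the finger opening in mm, from 0 to 85.4. In form: [dx, dy, dz, wx, wy, wz, fingers, dx, dy, dz, wx, wy, wz, fingers, ...]. A call has 1 to 20 rows; each row shifts and turns the commanded pose from where the row before left it, along the tool's axes as they then stand; what a row does not reach is not made up. The controller multiplies each number of a shift by 0.025 m and each number of a turn by 0.08 rad. A row lasts 1/8 s, in which the tool goes at most 62.5 mm and 10.7 degrees, less where a joint would pass 70% of its speed; a pose out of reach is approached as far as the arm can. A call with a number of a shift or a turn outside -1 to 1 is refused whole. A call with a gripper value outside its range is refused whole. The fingers move at their own pace and stop on an object; FORCE is the grip in N (left out, the last holds). Time passes only in rows, so rows that do not move let the fingers close. It gives the time, the measured TCP pose, the force and the opening at its end, in the units of the state.
- observe(): the state, without advancing time (a new reading comes with each control period).
- read_camera(name): name is "scene" or "top" or "wrist"; returns a dict with "pixels" (400x640x3 uint8, blue, green, red), "camera_matrix" (3x3 intrinsics, pixels), "R" (3x3) and "t" (3): a world point X has camera coordinates R X + t; the wrist camera has in their place "T_tool_cam" (4x4, takes a point from camera to tool coordinates, whose origin is the TCP and whose axes are the tool frame's). Camera axes: x right, y down, z forward; pixel columns grow to the right and rows downward; lengths in m; the calibration is good to about 2 mm. A picture is of the moment at which its call begins: read the wrist's pose just before it. There is no depth.
- job_done(): hands the job in, once; it reports no verdict.
The state is a dict: "time_s": time; "qpos": joint angles; "joint_velocities": joint speeds; "tau": joint torques, N m; "tcp_pos": TCP position; "tcp_rot": TCP orientation; "contact_force": force on the tool from outside, world axes, zero at the start; "moment": the same for the moment, N m; "width": finger opening in m.
Only numpy, scipy, OpenCV 4.12 (cv2) and the standard library are available. Lean on these libraries where they do the work, as an engineer would, in place of code of your own. Each camera call takes 0.05 s, during which the arm holds its last target. There are 200 camera calls.

## Working session

There is one attempt and no reset: what is moved stays moved. The work goes in short steps, Python scripts to look and compute and a shell command to move; the robot and the scene stay as the last step left them, time stands still between calls to the robot, and variables do not carry over. Pictures are saved under pics/ and viewed, about 12 in all and at most 16, crops included, and the job is handed in when it is done.

```bash
ls; mkdir -p pics
python3 - <<'E'
from workcell import *
import cv2
s=observe(); print(s)
for n in("scene","top"):
    c=read_camera(n); cv2.imwrite(f"pics/{n}0.png",c["pixels"]); print(n,c["camera_matrix"].tolist(),c["R"].tolist(),c["t"].tolist())
c=read_camera("wrist");print(c["camera_matrix"].tolist(),c["T_tool_cam"].tolist())
E
```

```text
pics
{'time_s': 0.0, 'qpos': array([ 1.03998674e+00,  1.51006808e-01,  1.43798228e+00, -3.85803740e-05,
        1.55378918e+00, -1.33977895e-01]), 'joint_velocities': array([-5.21316099e-04, -2.88311835e-04,  2.14958505e-03, -6.84743737e-05,
        1.11637730e-03,  4.17272844e-04]), 'tau': array([ 1.00873291e-03, -7.13062406e+01, -5.70868886e+01,  4.65501216e-05,
        8.80883978e-03,  1.07605393e-05]), 'tcp_pos': array([0.22214912, 0.5301309 , 0.24768786]), 'tcp_rot': array([-1.67225064,  1.56961009, -2.06908165]), 'contact_force': array([0.04295647, 0.25207809, 0.32971642]), 'moment': array([ 0.00309895,  0.01220141, -0.02445967]), 'width': 0.08530004873781379}
scene [[394.64116794299736, 0.0, 324.97845298395254], [0.0, 394.64116794299736, 197.13255633391407], [0.0, 0.0, 1.0]] [[-0.8803070100871087, -0.4743746529801547, 0.005315693882579075], [-0.24282268547200633, 0.4409286474793134, -0.8640712188542254], [0.4075496428800528, -0.7619387222356017, -0.5033415064807593]] [0.4530022624072506, 0.22676410626610977, 0.8848185691936]
top [[519.3418353198318, 0.0, 314.53580273482305], [0.0, 519.3418353198318, 186.7066710582296], [0.0, 0.0, 1.0]] [[0.02127004601182894, -0.9997476820220477, 0.007222010398602886], [-0.994563396401362, -0.021895170305142715, -0.10180497068363466], [0.10193741060690918, -0.005017350780206643, -0.9947781614560637]] [0.00960550097837035, 0.48204328556542897, 1.6975433178273698]
[[322.61659622978584, 0.0, 326.129414984615], [0.0, 322.61659622978584, 200.44205748030961], [0.0, 0.0, 1.0]] [[-0.00014563277687109697, -0.31094139255025827, 0.9504290763597238, -0.12574064689693668], [0.999999740573586, 0.0006251862806723675, 0.00035776370932175453, -0.00010247075142455486], [-0.0007054387652727801, 0.9504288818954406, 0.31094122083623416, -0.0791614415919377], [0.0, 0.0, 0.0, 1.0]]
```

View pics/scene0.png

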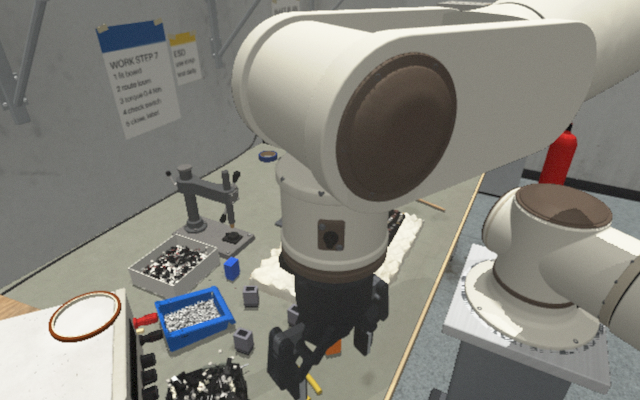

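View pics/top0.png

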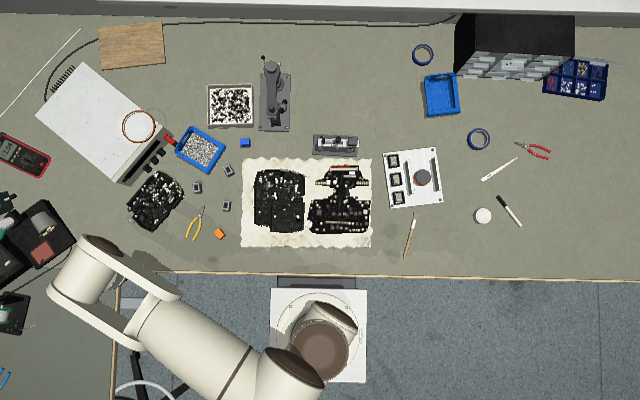

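The top view shows three grey relays at about (228,170), (197,188) and (226,206). The look-alikes are blue at (245,142) and orange at (219,233). The chassis is at (410,178) with sockets on its left side, and the stand with the gauge is at (335,145). I'll confirm in an enlarged crop.

Run:
```python
import cv2,numpy as np
im=cv2.imread("pics/top0.png")
a=cv2.resize(im[130:245,175:265],None,fx=4,fy=4,interpolation=cv2.INTER_CUBIC)
b=cv2.resize(im[125:215,305:445],None,fx=5.7,fy=5.7,interpolation=cv2.INTER_CUBIC)[:, :798]
cv2.imwrite("pics/cropA.png",a);cv2.imwrite("pics/cropB.png",b);print(a.shape,b.shape)
```

```text
(460, 360, 3) (513, 798, 3)
```

View pics/cropA.png

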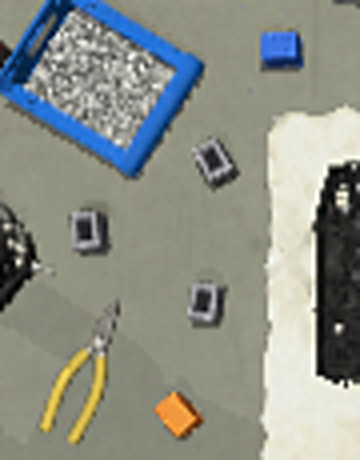

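View pics/cropB.png

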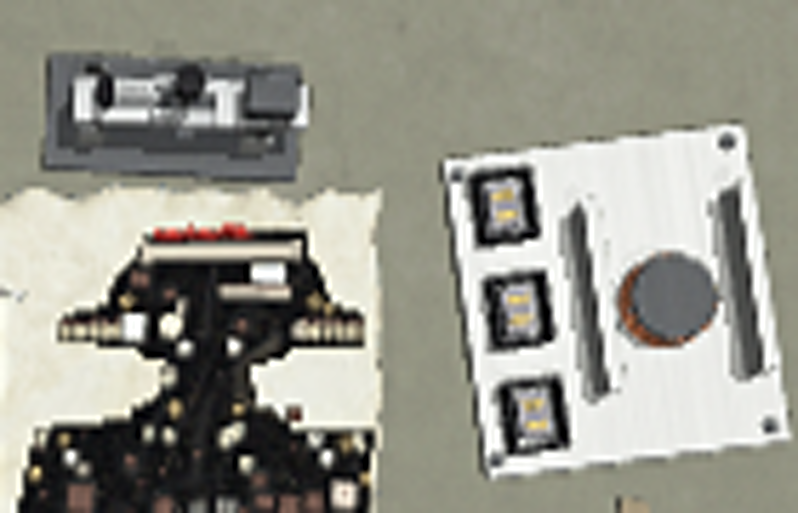

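There are three grey relays, at full-image pixels (228,170), (197,188) and (226,206). The blue block at (245,142) and the orange one at (219,233) are the look-alikes, so I leave them alone. The gauge handle is on the right (world -y), so gauge +y points left, the same way as chassis +y (the socket side).

```bash
cat > h.py <<'E'
from workcell import *
import numpy as np, cv2
from scipy.spatial.transform import Rotation as Ro
def pose(s=None):
    s=s or observe(); return np.array(s["tcp_pos"]),Ro.from_euler('xyz',s["tcp_rot"]).as_matrix()
class Cam:
    def __init__(s,name):
        p,R=pose(); c=read_camera(name); s.im=c["pixels"]; s.K=c["camera_matrix"]
        if name=="wrist":
            T=c["T_tool_cam"]; s.C=p+R@T[:3,3]; s.M=R@T[:3,:3]
        else: s.M=c["R"].T; s.C=-s.M@c["t"]
    def ray(s,uv,z):
        d=s.M@np.linalg.solve(s.K,[uv[0],uv[1],1]); return s.C+d*(z-s.C[2])/d[2]
    def px(s,X):
        v=s.K@(s.M.T@(np.array(X)-s.C)); return v[:2]/v[2]
def go(target,yaw):
    """yaw: wanted world angle of jaw axis (tool y). prints units"""
    p,R=pose(); jy=np.array([np.cos(yaw),np.sin(yaw),0])
    if jy@R[:,1]<0: jy=-jy
    x=np.array([0,0,-1.]); Rt=np.c_[x,jy,np.cross(x,jy)]
    w=Ro.from_matrix(R.T@Rt).as_rotvec()/.08
    print("turn units (old tool axes)",w.round(2)," shift units tool NOW",(R.T@(target-p)/.025).round(2)," AFTER turn",(Rt.T@(target-p)/.025).round(2))
E
python3 - <<'E'
from h import *
p,R=pose(); print(p,R.round(3).tolist())
c=Cam("top")
for u in [(228.5,170.5),(197,187.75),(226.5,205.5)]: print("relay",c.ray(u,.046).round(4))
k=[c.ray((u/5.7+305,v/5.7+125),.012)[:2] for u,v in[(443,160),(743,125),(788,437),(490,478)]]
print(np.round(k,4).tolist(),[np.linalg.norm(k[i]-k[i-1]).round(4) for i in range(4)])
ex=(k[0]-k[3]+k[1]-k[2]);ex/=np.linalg.norm(ex);ey=np.array([-ex[1],ex[0]])
o=np.mean(k,0)-28e-3*ey; print("chassis",o,np.arctan2(ex[1],ex[0]),[ (o+x*ex+.088*ey).round(4).tolist() for x in(-.062,0,.062)])
k=[c.ray((u/5.7+305,v/5.7+125),.005)[:2] for u,v in[(48,55),(305,67),(295,180),(43,168)]]
print("stand",np.mean(k,0),[np.linalg.norm(k[i]-k[i-1]).round(4) for i in range(4)],(k[0]-k[1]))
w=Cam("wrist"); cv2.imwrite("pics/w0.png",w.im)
E
```

```text
[0.22215262 0.53018593 0.24785084] [[-0.0, 0.386, 0.922], [-0.001, 0.922, -0.386], [-1.0, -0.001, -0.0]]
relay [0.5268 0.3035 0.046 ]
relay [0.4676 0.4041 0.046 ]
relay [0.4117 0.3056 0.046 ]
[[0.6018, -0.2071], [0.6268, -0.3845], [0.4423, -0.4104], [0.4145, -0.236]] [np.float64(0.1896), np.float64(0.1792), np.float64(0.1863), np.float64(0.1766)]
chassis [ 0.52544344 -0.33720046] 0.14653722932672453 [[0.4513, -0.2592], [0.5126, -0.2501], [0.5739, -0.2411]]
stand [ 0.6250184  -0.04734101] [np.float64(0.068), np.float64(0.153), np.float64(0.0683), np.float64(0.1494)] [0.00376891 0.1529322 ]
```

View pics/w0.png

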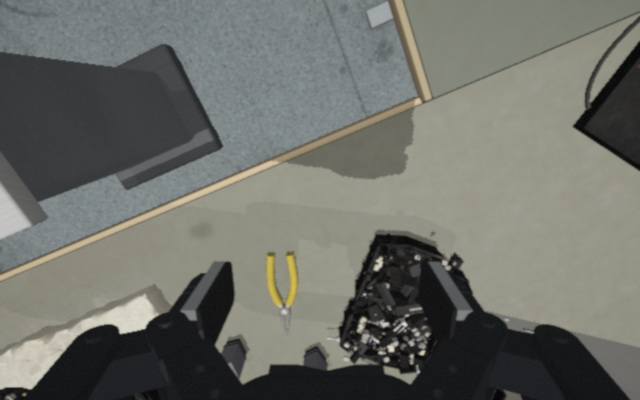

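The three relays are present and the deck (190×180) and stand sizes match. Next I move over the relays for a close look.

```bash
python3 -c "
from h import *
go(np.array([.46,.36,.26]),0.1)"
```

```text
turn units (old tool axes) [1.342e+01 0.000e+00 1.000e-02]  shift units tool NOW [-0.48 -2.6  11.4 ]  AFTER turn [-0.48  8.78  7.72]
```

```bash
python3 -m pendant '[-0.04,-0.22,0.95,0,0,0,85,-0.04,-0.22,0.95,0,0,0,85,-0.04,-0.22,0.95,0,0,0,85,-0.04,-0.22,0.95,0,0,0,85,-0.04,-0.22,0.95,0,0,0,85,-0.04,-0.22,0.95,0,0,0,85,-0.04,-0.22,0.95,0,0,0,85,-0.04,-0.22,0.95,0,0,0,85,-0.04,-0.22,0.95,0,0,0,85,-0.04,-0.22,0.95,0,0,0,85,-0.04,-0.22,0.95,0,0,0,85,-0.04,-0.22,0.95,0,0,0,85,0,0,0,1,0,0,85,0,0,0,1,0,0,85,0,0,0,1,0,0,85,0,0,0,1,0,0,85,0,0,0,1,0,0,85,0,0,0,1,0,0,85,0,0,0,1,0,0,85]' 40
python3 -m pendant '[0,0,0,1,0,0,85,0,0,0,1,0,0,85,0,0,0,1,0,0,85,0,0,0,1,0,0,85,0,0,0,1,0,0,85,0,0,0,1,0,0,85,0,0,0,0.4,0,0,85,0,0,0,0,0,0,85,0,0,0,0,0,0,85]'
python3 - <<'E'
from h import *
w=Cam("wrist"); cv2.imwrite("pics/w1.png",w.im)
import pickle; pickle.dump((w.im,w.K,w.M,w.C),open("w1.pkl","wb"))
for X in [(.5268,.3035,.046),(.4676,.4041,.046),(.4117,.3056,.046)]: print(w.px(X).round(1))
E
```

```text
time_s: 2.62
tcp_pos: [0.4595, 0.3593, 0.2601]
tcp_rot: [-1.572, 1.57, -2.532]
contact_force: [0.1, 0.0, 0.3]
width: 0.085
time_s: 3.75
tcp_pos: [0.4596, 0.3593, 0.2602]
tcp_rot: [-0.921, 1.571, -2.389]
contact_force: [-0.2, 0.4, -0.8]
width: 0.0849
[379.4 226. ]
[337.9 131.1]
[278.5 214.4]
```

View pics/w1.png

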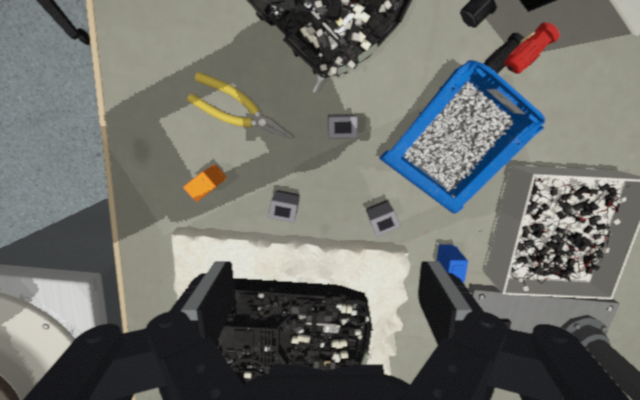

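The wrist view shows the relay tops at about (343,127), (283,212) and (385,223), near the predictions. Now I measure the tops precisely.

```bash
cat >> h.py <<'E'
def relay(c,guess,r=22,z=.046):
    """inner dark square on relay top near guess px -> world centre & yaw of long axis"""
    u0,v0=[int(round(a)) for a in guess]
    u1,v1=max(u0-r,0),max(v0-r,0)
    g=cv2.cvtColor(c.im,cv2.COLOR_BGR2GRAY)[v1:v0+r,u1:u0+r]
    g=cv2.resize(g,None,fx=6,fy=6,interpolation=cv2.INTER_CUBIC)
    m=(g<45).astype(np.uint8)
    cs,_=cv2.findContours(m,cv2.RETR_EXTERNAL,cv2.CHAIN_APPROX_NONE)
    ctr=np.array([u0-u1,v0-v1])*6
    cs=[k for k in cs if cv2.contourArea(k)>600]
    k=min(cs,key=lambda k:np.linalg.norm(k.reshape(-1,2).mean(0)-ctr))
    b=cv2.boxPoints(cv2.minAreaRect(k))/6-(5/12)+[u1,v1]
    w=np.array([c.ray(q,z)[:2] for q in b]); e=w[1]-w[0]; f=w[2]-w[1]
    L,S=(e,f) if np.linalg.norm(e)>np.linalg.norm(f) else (f,e)
    yaw=np.arctan2(L[1],L[0]); yaw=(yaw+np.pi/2)%np.pi-np.pi/2
    print("px",b.mean(0).round(1),"world",w.mean(0).round(4),"size",np.linalg.norm(L).round(4),np.linalg.norm(S).round(4),"yaw",yaw.round(3))
    return w.mean(0),yaw
E
python3 - <<'E'
from h import *
import pickle
w=Cam.__new__(Cam); w.im,w.K,w.M,w.C=pickle.load(open("w1.pkl","rb"))
for g in [(343,127),(283,212),(385,223)]: relay(w,g)
im=cv2.resize(w.im[100:245,255:410],None,fx=4,fy=4,interpolation=cv2.INTER_CUBIC);cv2.imwrite("pics/w1c.png",im)
go(np.array([.4676,.4041,.09]),0)
E
```

```text
px [342.6 127.2] world [0.472  0.4085] size 0.0153 0.0096 yaw 0.134
px [281.9 211.3] world [0.4154 0.3097] size 0.0141 0.0086 yaw -0.097
px [385.1 223.8] world [0.5328 0.3067] size 0.0137 0.008 yaw 0.526
turn units (old tool axes) [1.29 0.   0.  ]  shift units tool NOW [ 6.81  0.5  -1.75]  AFTER turn [ 6.81  0.32 -1.79]
```

View pics/w1c.png

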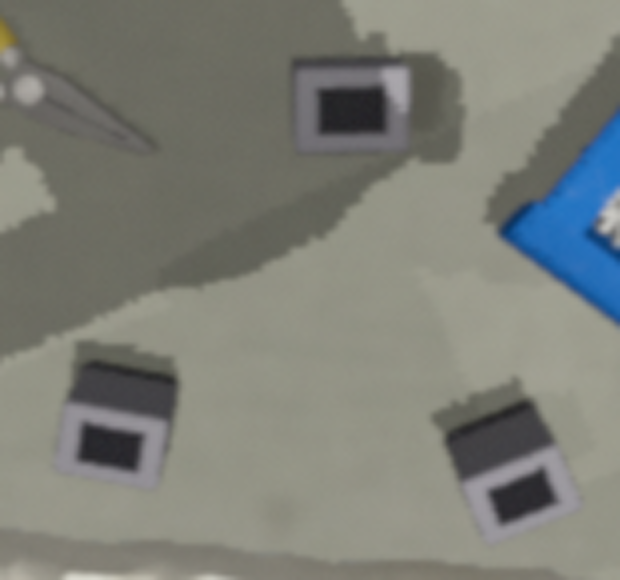

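```bash
python3 -c "
from h import *
go(np.array([.472,.4085,.040]),0.134)"
```

```text
turn units (old tool axes) [-0.39  0.    0.  ]  shift units tool NOW [ 8.81  0.7  -1.91]  AFTER turn [ 8.81  0.76 -1.89]
```

```bash
python3 -m pendant '[0,0,0,-0.39,0,0,50,0.4,0.38,-0.95,0,0,0,50,0.6,0.38,-0.94,0,0,0,50,0.9,0,0,0,0,0,50,0.9,0,0,0,0,0,50,0.9,0,0,0,0,0,50,0.9,0,0,0,0,0,50,0.2,0,0,0,0,0,50,0,0,0,0,0,0,50,0,0,0,0,0,0,50]'
python3 - <<'E'
from h import *
w=Cam("wrist"); g=w.px((.472,.4085,.046)); print(g); p,y=relay(w,g,40)
go(np.array([*p,.040]),y)
E
```

```text
time_s: 5.05
tcp_pos: [0.4725, 0.4089, 0.1413]
tcp_rot: [1.989, 1.569, 0.552]
contact_force: [0.3, 0.4, 0.4]
width: 0.0501
[324.42229488 210.16342357]
px [324.6 210.3] world [0.4721 0.4083] size 0.0164 0.0107 yaw 0.134
turn units (old tool axes) [-0.01 -0.01 -0.02]  shift units tool NOW [ 4.05 -0.02  0.02]  AFTER turn [ 4.05 -0.02  0.02]
```

```bash
python3 -m pendant '[0.9,0,0,0,0,0,50,0.9,0,0,0,0,0,50,0.9,0,0,0,0,0,50,0.9,0,0,0,0,0,50,0.45,0,0,0,0,0,50,0,0,0,0,0,0,50,0,0,0,0,0,0,0,0,0,0,0,0,0,0,0,0,0,0,0,0,0,0,0,0,0,0,0,0,0,0,0,0,0,0,0,0,0,0,0,0,0,0,-0.5,0,0,0,0,0,0,-0.9,0,0,0,0,0,0,-0.9,0,0,0,0,0,0,-0.9,0,0,0,0,0,0,-0.9,0,0,0,0,0,0,-0.9,0,0,0,0,0,0]' 40
python3 -c "
from h import *
go(np.array([.5126,-.2501+.06,.17]),0.1465)"
```

```text
time_s: 7.35
tcp_pos: [0.4721, 0.4086, 0.1659]
tcp_rot: [1.964, 1.57, 0.526]
contact_force: [-0.2, -0.8, -0.4]
width: 0.0294
turn units (old tool axes) [-0.17 -0.   -0.01]  shift units tool NOW [-0.17 -1.57 23.95]  AFTER turn [-0.17 -1.89 23.93]
```

```bash
python3 -m pendant '[0,-0.1,1,-0.17,0,0,0,-0.05,-0.1,1,0,0,0,0,-0.05,-0.1,1,0,0,0,0,-0.05,-0.1,1,0,0,0,0,-0.05,-0.1,1,0,0,0,0,-0.05,-0.1,1,0,0,0,0,-0.05,-0.1,1,0,0,0,0,-0.05,-0.1,1,0,0,0,0,-0.05,-0.1,1,0,0,0,0,-0.05,-0.1,1,0,0,0,0,-0.05,-0.1,1,0,0,0,0,-0.05,-0.1,1,0,0,0,0,-0.05,-0.1,1,0,0,0,0,-0.05,-0.1,1,0,0,0,0,-0.05,-0.1,1,0,0,0,0,-0.05,-0.1,1,0,0,0,0,-0.05,-0.1,1,0,0,0,0,-0.05,-0.1,1,0,0,0,0,-0.05,-0.1,1,0,0,0,0,-0.05,-0.1,1,0,0,0,0]'
python3 -m pendant '[0,0,1,0,0,0,0,0,0,1,0,0,0,0,0,0,0.9,0,0,0,0,0,0,0,0,0,0,0,0,0,0,0,0,0,0,0,0,0,0,0,0,0]'
python3 - <<'E'
from h import *
import pickle
w=Cam("wrist"); cv2.imwrite("pics/w2.png",w.im); pickle.dump((w.im,w.K,w.M,w.C),open("w2.pkl","wb"))
for X in [[0.4513, -0.2592,.036], [0.5126, -0.2501,.036], [0.5739, -0.2411,.036]]: print(w.px(X).round(1))
E
```

```text
time_s: 9.85
tcp_pos: [0.4948, -0.0946, 0.1881]
tcp_rot: [-0.615, 1.571, -2.04]
contact_force: [0.0, 0.4, -0.6]
width: 0.0293
time_s: 10.6
tcp_pos: [0.506, -0.1645, 0.1879]
tcp_rot: [0.407, 1.571, -1.016]
contact_force: [0.5, -0.4, -1.2]
width: 0.0293
[255.9 272.5]
[319.3 272.6]
[382.7 272.7]
```

View pics/w2.png

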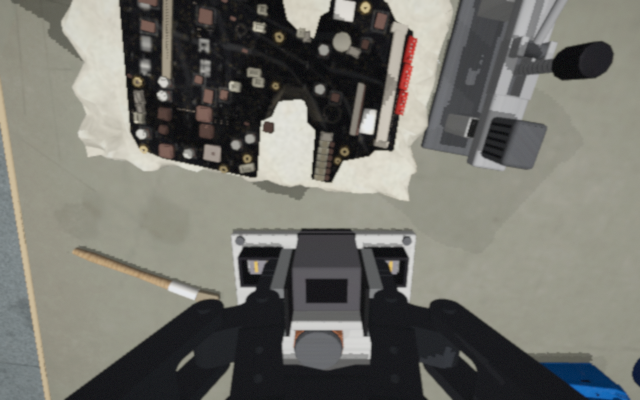

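The relay is held squarely, but it hides the sockets. I'll move past them (-y) so they come into view above the held relay.

```bash
python3 -m pendant '[0,0,0.9,0,0,0,0,0,0,0.9,0,0,0,0,0,0,0.9,0,0,0,0,0,0,0.9,0,0,0,0,0,0,0.9,0,0,0,0,0,0,0,0,0,0,0,0,0,0,0,0,0,0,0,0,0,0,0,0,0]'
python3 - <<'E'
from h import *
import pickle
w=Cam("wrist"); cv2.imwrite("pics/w3.png",w.im); pickle.dump((w.im,w.K,w.M,w.C),open("w3.pkl","wb"))
for X in [[0.4513, -0.2592,.036], [0.5126, -0.2501,.036], [0.5739, -0.2411,.036]]: print(w.px(X).round(1))
E
```

```text
time_s: 11.65
tcp_pos: [0.5225, -0.2759, 0.1879]
tcp_rot: [0.779, 1.571, -0.644]
contact_force: [-0.2, -0.1, 0.1]
width: 0.0291
[247.2 158.3]
[318.5 158.4]
[389.9 158.6]
```

View pics/w3.png

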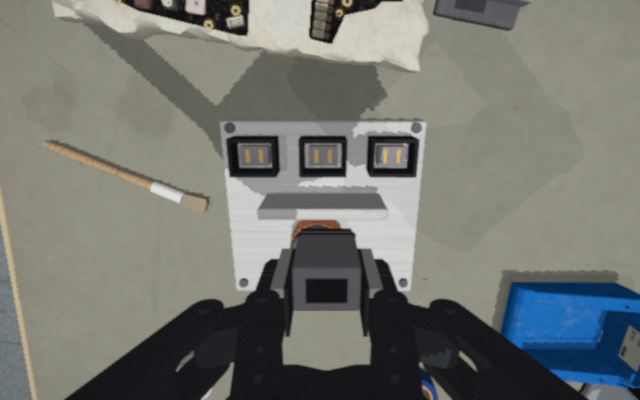

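The view shows three sockets at about (254,156), (322,156) and (393,156). The deck corners are at (221,121), (426,121), (237,290) and (412,290).

Run:
```python
from h import *
import pickle
w=Cam.__new__(Cam); w.im,w.K,w.M,w.C=pickle.load(open("w3.pkl","rb"))
print("cam",w.C)
g=cv2.cvtColor(w.im,cv2.COLOR_BGR2GRAY)
for u0 in(254,322,393):
    r=g[128:186,u0-33:u0+33]; m=(cv2.resize(r,None,fx=4,fy=4,interpolation=cv2.INTER_CUBIC)<38).astype(np.uint8)
    cs,_=cv2.findContours(m,cv2.RETR_CCOMP,cv2.CHAIN_APPROX_NONE)
    for k in cs:
        if cv2.contourArea(k)>3000:
            x,y,a,b=cv2.boundingRect(k); q=np.array([[x,y],[x+a,y+b]])/4-.375+[u0-33,128]
            P=[w.ray(i,.036)[:2] for i in q]; mid=w.ray(q.mean(0),.036)
            R=w.M; ex=np.array([np.cos(.1465),np.sin(.1465)]); d=P[1]-P[0]
            print(q.round(1).tolist(),"mid",mid.round(4),"x,y size",(d@ex).round(4),(d@[-ex[1],ex[0]]).round(4))
print("rib"); 
for uv in [(258,208),(387,208),(263,194),(384,194)]: print(w.ray(uv,.06).round(4))
for uv in [(221,121),(426,121)]: print("deck",w.ray(uv,.012).round(4))
```

```text
cam [ 0.51163796 -0.19711994  0.31365026]
[[227.4, 136.4], [278.4, 175.6]] mid [ 0.456  -0.2564  0.036 ] x,y size 0.0419 -0.0342
[[235.9, 140.9], [273.1, 168.9]] mid [ 0.4573 -0.2553  0.036 ] x,y size 0.0306 -0.0243
[[299.6, 136.4], [345.4, 175.6]] mid [ 0.5157 -0.2475  0.036 ] x,y size 0.0396 -0.0342
[[302.9, 140.9], [342.9, 168.9]] mid [ 0.5159 -0.2465  0.036 ] x,y size 0.0346 -0.0243
[[367.4, 136.4], [415.9, 174.4]] mid [ 0.5748 -0.2382  0.036 ] x,y size 0.0441 -0.033
rib
[ 0.4684 -0.2943  0.06  ]
[ 0.5748 -0.2784  0.06  ]
[ 0.4715 -0.2815  0.06  ]
[ 0.5699 -0.2668  0.06  ]
deck [ 0.42   -0.2338  0.012 ]
deck [ 0.6046 -0.2062  0.012 ]
```

```bash
python3 -c "
from h import *
go(np.array([.516,-.2485,.085]),0.149)"
```

```text
turn units (old tool axes) [-0.02  0.   -0.  ]  shift units tool NOW [ 4.12 -0.1  -1.12]  AFTER turn [ 4.12 -0.1  -1.12]
```

```bash
python3 -m pendant '[0,-0.1,-0.6,0,0,0,0,0.2,0,-0.52,0,0,0,0,0.9,0,0,0,0,0,0,0.9,0,0,0,0,0,0,0.9,0,0,0,0,0,0,0.9,0,0,0,0,0,0,0.32,0,0,0,0,0,0,0,0,0,0,0,0,0,0,0,0,0,0,0,0,0.2,0,0,0,0,0,0,0.2,0,0,0,0,0,0,0.2,0,0,0,0,0,0,0.1,0,0,0,0,0,0,0,0,0,0,0,0,0]'
python3 -m pendant '[0.08,0,0,0,0,0,0,0,0,0,0,0,0,0]'
python3 -m pendant '[0.1,0,0,0,0,0,0,0.1,0,0,0,0,0,0,0,0,0,0,0,0,0]'
python3 -m pendant '[0.1,0,0,0,0,0,0,0.1,0,0,0,0,0,0,0,0,0,0,0,0,0]'
```

```text
time_s: 13.45
tcp_pos: [0.5159, -0.249, 0.0671]
tcp_rot: [-2.079, 1.57, 2.78]
contact_force: [0.5, -0.4, -1.2]
width: 0.0291
time_s: 13.7
tcp_pos: [0.5159, -0.249, 0.0652]
tcp_rot: [-0.932, 1.571, -2.356]
contact_force: [0.0, -1.1, -0.8]
width: 0.0291
time_s: 14.08
tcp_pos: [0.516, -0.249, 0.0602]
tcp_rot: [-0.219, 1.571, -1.643]
contact_force: [0.5, 0.6, -0.0]
width: 0.0294
time_s: 14.45
tcp_pos: [0.5161, -0.2491, 0.0561]
tcp_rot: [0.504, 1.57, -0.92]
contact_force: [-4.2, 2.5, 16.0]
width: 0.0291
```

```bash
python3 -m pendant '[0.08,0,0,0,0,0,0,0,0,0,0,0,0,0,0,0,0,0,0,0,0]'
python3 -c "
from h import *
print(observe()['contact_force'])
w=Cam('wrist');cv2.imwrite('pics/w4.png',cv2.resize(w.im[100:400,180:460],None,fx=2,fy=2))"
```

```text
time_s: 14.82
tcp_pos: [0.5163, -0.2493, 0.0558]
tcp_rot: [0.638, 1.569, -0.786]
contact_force: [-11.9, 6.6, 40.0]
width: 0.0295
[-11.91311093   6.5812418   40.00127351]
```

View pics/w4.png

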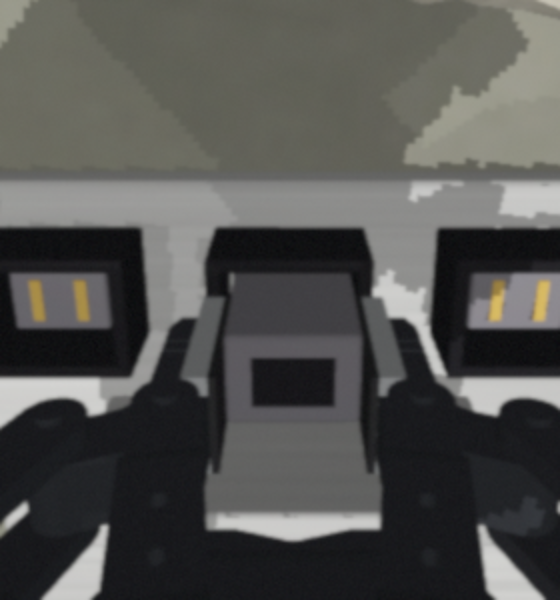

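```bash
python3 -m pendant '[-0.1,0,0,0,0,0,0,0,0,0,0,0,0,48,0,0,0,0,0,0,48,0,0,0,0,0,0,48,-0.6,0,0,0,0,0,48,-0.9,0,0,0,0,0,48,-0.4,0,0,0,0,0,0,0,0,0,0,0,0,0,0,0,0,0,0,0,0,0,0,0,0,0,0,0,0,0,0,0,0,0,0,0,0,0,0,0,0,0]'
python3 -m pendant '[0.2,0,0,0,0,0,0,0.2,0,0,0,0,0,0,0,0,0,0,0,0,0]'
python3 -m pendant '[0.2,0,0,0,0,0,0,0.1,0,0,0,0,0,0,0,0,0,0,0,0,0]'
```

```text
time_s: 16.38
tcp_pos: [0.5159, -0.249, 0.1031]
tcp_rot: [-1.976, 1.57, 2.883]
contact_force: [-0.6, 0.5, -0.2]
width: -0.0001
time_s: 16.75
tcp_pos: [0.5157, -0.2489, 0.0927]
tcp_rot: [-2.178, 1.57, 2.682]
contact_force: [0.3, 0.3, 0.0]
width: 0.0001
time_s: 17.12
tcp_pos: [0.5159, -0.249, 0.0856]
tcp_rot: [-2.012, 1.57, 2.847]
contact_force: [-0.8, -0.0, 0.4]
width: 0.0001
```

No contact at 0.087, so the relay isn't sitting proud. I continue down to confirm.

```bash
python3 -m pendant '[0.1,0,0,0,0,0,0,0.06,0,0,0,0,0,0,0,0,0,0,0,0,0]'
python3 -m pendant '[0.1,0,0,0,0,0,0,0,0,0,0,0,0,0]'
python3 -m pendant '[0.04,0,0,0,0,0,0,0,0,0,0,0,0,0]'
```

```text
time_s: 17.5
tcp_pos: [0.5159, -0.249, 0.0817]
tcp_rot: [-1.796, 1.571, 3.063]
contact_force: [-0.5, -0.1, -0.1]
width: 0.0006
time_s: 17.75
tcp_pos: [0.5159, -0.249, 0.0792]
tcp_rot: [-1.854, 1.571, 3.005]
contact_force: [-0.6, 0.5, -0.0]
width: 0.0001
time_s: 18.0
tcp_pos: [0.5162, -0.2492, 0.079]
tcp_rot: [0.688, 1.57, -0.736]
contact_force: [-1.9, 0.9, 7.5]
width: -0.0
```

Contact is at TCP 0.079, so the top is at 0.062 and the relay is home. Next is relay B.

```bash
python3 -c "
from h import *
go(np.array([.4154,.3097,.165]),-.097)"
```

```text
turn units (old tool axes) [ 3.05  0.01 -0.01]  shift units tool NOW [ -3.46  -0.72 -22.7 ]  AFTER turn [ -3.44  -6.18 -21.86]
```

```bash
python3 -m pendant '[-0.9,0,0,0,0,0,0,-0.9,0,0,0,0,0,0,-0.9,0,-0.5,0,0,0,50,-0.76,-0.04,-1,0,0,0,50,0,-0.04,-1,0,0,0,50,0,-0.04,-1,0,0,0,50,0,-0.04,-1,0,0,0,50,0,-0.04,-1,0,0,0,50,0,-0.04,-1,0,0,0,50,0,-0.04,-1,0,0,0,50,0,-0.04,-1,0,0,0,50,0,-0.04,-1,0,0,0,50,0,-0.04,-1,0,0,0,50,0,-0.04,-1,0,0,0,50,0,-0.04,-1,0,0,0,50,0,-0.04,-1,0,0,0,50,0,-0.04,-1,0,0,0,50,0,-0.04,-1,0,0,0,50,0,-0.04,-1,0,0,0,50,0,-0.04,-1,0,0,0,50]'
python3 -m pendant '[0,-0.04,-1,0,0,0,50,0,-0.04,-1,0,0,0,50,0,0,-1,0,0,0,50,0,0,-1,0,0,0,50,0,0,-1,0,0,0,50,0,0,-0.2,1,0,0,50,0,0,0,1,0,0,50,0,0,0,1,0,0,50,0,0,0,0,0,0,50,0,0,0,0,0,0,50]'
python3 - <<'E'
from h import *
w=Cam("wrist"); cv2.imwrite("pics/w5.png",w.im)
for q in [(.4154,.3097,.046),(.5328,.3067,.046)]:
    g=w.px(q); print(g); p,y=relay(w,g,32)
    go(np.array([*p,.040]),y)
E
```

```text
time_s: 20.5
tcp_pos: [0.434, 0.1826, 0.1639]
tcp_rot: [-1.421, 1.569, -2.844]
contact_force: [-0.3, -0.1, -0.7]
width: 0.0499
time_s: 21.75
tcp_pos: [0.4136, 0.3097, 0.1643]
tcp_rot: [-0.913, 1.57, -2.574]
contact_force: [0.0, 0.1, -0.4]
width: 0.0501
[327.57630227 199.82307779]
px [328.  199.9] world [0.4157 0.3096] size 0.0165 0.0109 yaw -0.09
turn units (old tool axes) [-0.02  0.    0.01]  shift units tool NOW [ 4.98  0.08 -0.  ]  AFTER turn [ 4.98  0.08 -0.  ]
[476.36757727 190.72136602]
px [476.5 190.4] world [0.5329 0.3069] size 0.0158 0.01 yaw 0.515
turn units (old tool axes) [-7.58  0.    0.01]  shift units tool NOW [ 4.98  4.75 -0.33]  AFTER turn [4.98 4.09 2.44]
```

```bash
python3 -m pendant '[0.8,0.08,0,0,0,0,50,0.9,0,0,0,0,0,50,0.9,0,0,0,0,0,50,0.9,0,0,0,0,0,50,0.9,0,0,0,0,0,50,0.58,0,0,0,0,0,50,0,0,0,0,0,0,50,0,0,0,0,0,0,0,0,0,0,0,0,0,0,0,0,0,0,0,0,0,0,0,0,0,0,0,0,0,0,0,0,0,0,0,-0.4,0,0,0,0,0,0,-0.9,0,0,0,0,0,0,-0.9,0,0,0,0,0,0,-0.9,0,0,-1,0,0,0,-0.9,0,0,-1,0,0,0,-0.9,0,0,-1,0,0,0,0,0,0,0,0,0,0]' 40
python3 -c "
from h import *
go(np.array([.4547,-.2577,.15]),.149)"
```

```text
time_s: 24.18
tcp_pos: [0.4167, 0.3097, 0.1648]
tcp_rot: [1.881, 1.568, 0.457]
contact_force: [0.6, 0.5, -0.5]
width: 0.0295
turn units (old tool axes) [-0.03 -0.01 -0.04]  shift units tool NOW [ 0.56 -1.82 22.68]  AFTER turn [ 0.59 -1.87 22.67]
```

```bash
python3 -m pendant '[0,-0.1,1,0,0,0,0,0,-0.1,1,0,0,0,0,0,-0.1,1,0,0,0,0,0,-0.1,1,0,0,0,0,0,-0.1,1,0,0,0,0,0,-0.1,1,0,0,0,0,0,-0.1,1,0,0,0,0,0,-0.1,1,0,0,0,0,0,-0.1,1,0,0,0,0,0,-0.1,1,0,0,0,0,0,-0.1,1,0,0,0,0,0,-0.1,1,0,0,0,0,0,-0.1,1,0,0,0,0,0,-0.1,1,0,0,0,0,0,-0.1,1,0,0,0,0,0,-0.1,1,0,0,0,0,0,-0.1,1,0,0,0,0,0,-0.1,1,0,0,0,0,0,0,1,0,0,0,0,0,0,1,0,0,0,0]'
python3 -m pendant '[0,0,1,0,0,0,0,0,0,1,0,0,0,0,0,0,0.67,0,0,0,0,0,0,0,0,0,0,0,0,0,0,0,0,0,0]'
python3 -c "
from h import *
go(np.array([.4547,-.2577,.085]),.149)"
```

```text
time_s: 26.68
tcp_pos: [0.4445, -0.1925, 0.1622]
tcp_rot: [-2.168, 1.57, 2.689]
contact_force: [-0.0, -0.3, -0.8]
width: 0.0296
time_s: 27.3
tcp_pos: [0.4544, -0.2573, 0.1627]
tcp_rot: [-2.511, 1.57, 2.348]
contact_force: [0.8, 0.0, -0.9]
width: 0.0292
turn units (old tool axes) [-0.03 -0.    0.  ]  shift units tool NOW [3.11 0.01 0.02]  AFTER turn [3.11 0.01 0.02]
```

```bash
python3 -m pendant '[0.8,0,0.02,0,0,0,0,0.8,0,0,0,0,0,0,0.8,0,0,0,0,0,0,0.7,0,0,0,0,0,0,0,0,0,0,0,0,0,0.2,0,0,0,0,0,0,0.2,0,0,0,0,0,0,0.2,0,0,0,0,0,0,0,0,0,0,0,0,0]'
python3 -m pendant '[0.1,0,0,0,0,0,0,0.1,0,0,0,0,0,0,0.1,0,0,0,0,0,0,0,0,0,0,0,0,0]'
python3 -m pendant '[0.06,0,0,0,0,0,0,0,0,0,0,0,0,0]'
```

```text
time_s: 28.42
tcp_pos: [0.4544, -0.2583, 0.07]
tcp_rot: [-2.133, 1.57, 2.726]
contact_force: [0.4, 0.0, -0.9]
width: 0.0294
time_s: 28.92
tcp_pos: [0.4546, -0.2583, 0.0627]
tcp_rot: [-0.871, 1.571, -2.295]
contact_force: [0.5, -0.2, -0.6]
width: 0.0293
time_s: 29.18
tcp_pos: [0.4546, -0.2583, 0.0613]
tcp_rot: [-0.305, 1.571, -1.729]
contact_force: [-0.7, -0.2, 0.7]
width: 0.0292
```

```bash
python3 -m pendant '[0.1,0,0,0,0,0,0,0.1,0,0,0,0,0,0,0.03,0,0,0,0,0,0,0,0,0,0,0,0,0]'
python3 -m pendant '[0.05,0,0,0,0,0,0,0,0,0,0,0,0,0]'
```

```text
time_s: 29.68
tcp_pos: [0.4547, -0.2585, 0.0569]
tcp_rot: [0.41, 1.57, -1.014]
contact_force: [-9.9, 5.0, 29.2]
width: 0.0296
time_s: 29.92
tcp_pos: [0.4549, -0.2588, 0.0566]
tcp_rot: [0.417, 1.569, -1.006]
contact_force: [-14.3, 7.3, 45.0]
width: 0.0295
```

Rigid stop again. Now I release it and check by pressing the top.

```bash
python3 -m pendant '[-0.12,0,0,0,0,0,0,0,0,0,0,0,0,48,0,0,0,0,0,0,48,0,0,0,0,0,0,48,-0.6,0,0,0,0,0,48,-0.9,0,0,0,0,0,48,-0.2,0,0,0,0,0,0,0,0,0,0,0,0,0,0,0,0,0,0,0,0,0,0,0,0,0,0,0,0,0,0,0,0,0,0,0,0,0,0,0,0,0]'
python3 -m pendant '[0.2,0,0,0,0,0,0,0.2,0,0,0,0,0,0,0.08,0,0,0,0,0,0,0,0,0,0,0,0,0]'
python3 -m pendant '[0.12,0,0,0,0,0,0,0.1,0,0,0,0,0,0,0,0,0,0,0,0,0]'
```

```text
time_s: 31.42
tcp_pos: [0.4545, -0.2583, 0.0997]
tcp_rot: [-1.957, 1.571, 2.902]
contact_force: [0.6, -0.4, 0.3]
width: 0.0
time_s: 31.92
tcp_pos: [0.4545, -0.2582, 0.0876]
tcp_rot: [-2.176, 1.57, 2.683]
contact_force: [-0.1, 0.7, -0.3]
width: 0.0001
time_s: 32.3
tcp_pos: [0.4545, -0.2582, 0.0821]
tcp_rot: [-2.117, 1.57, 2.742]
contact_force: [-0.4, -0.6, -0.2]
width: 0.0001
```

```bash
python3 -m pendant '[0.1,0,0,0,0,0,0,0.06,0,0,0,0,0,0,0,0,0,0,0,0,0]'
python3 -m pendant '[0.05,0,0,0,0,0,0,0,0,0,0,0,0,0]'
python3 -c "
from h import *
go(np.array([.5329,.3069,.165]),.515)"
```

```text
time_s: 32.67
tcp_pos: [0.4549, -0.2585, 0.079]
tcp_rot: [0.61, 1.57, -0.814]
contact_force: [-1.2, 0.4, 9.1]
width: 0.0
time_s: 32.92
tcp_pos: [0.4553, -0.2589, 0.0788]
tcp_rot: [0.695, 1.568, -0.729]
contact_force: [-4.0, 2.2, 22.9]
width: -0.0002
turn units (old tool axes) [-4.6   0.03 -0.02]  shift units tool NOW [ -3.48   6.39 -21.93]  AFTER turn [ -3.45  13.85 -18.17]
```

```bash
python3 -m pendant '[-0.9,0,0,0,0,0,0,-0.9,0,0,0,0,0,0,-0.9,0,-0.5,0,0,0,50,-0.78,0,-1,0,0,0,50,0,0.3,-1,0,0,0,50,0,0.3,-1,0,0,0,50,0,0.3,-1,0,0,0,50,0,0.3,-1,0,0,0,50,0,0.3,-1,0,0,0,50,0,0.3,-1,0,0,0,50,0,0.3,-1,0,0,0,50,0,0.3,-1,0,0,0,50,0,0.3,-1,0,0,0,50,0,0.3,-1,0,0,0,50,0,0.3,-1,0,0,0,50,0,0.3,-1,0,0,0,50,0,0.3,-1,0,0,0,50,0,0.3,-1,0,0,0,50,0,0.3,-1,0,0,0,50,0,0.3,-1,0,0,0,50]'
python3 -m pendant '[0,0.4,-1,0,0,0,50,0,0.4,-1,0,0,0,50,0,0.4,-1,0,0,0,50,0,0.4,-1,0,0,0,50,0,0,-0.43,-0.6,0,0,50,0,0,0,-1,0,0,50,0,0,0,-1,0,0,50,0,0,0,-1,0,0,50,0,0,0,-1,0,0,50,0,0,0,0,0,0,50,0,0,0,0,0,0,50]'
python3 - <<'E'
from h import *
w=Cam("wrist"); cv2.imwrite("pics/w6.png",w.im)
q=(.5329,.3069,.046)
g=w.px(q); print(g); p,y=relay(w,g,32)
go(np.array([*p,.040]),y)
E
```

```text
time_s: 35.42
tcp_pos: [0.5093, 0.1929, 0.164]
tcp_rot: [-0.726, 1.571, -2.15]
contact_force: [-0.2, -0.8, -0.1]
width: 0.05
time_s: 36.8
tcp_pos: [0.5326, 0.3072, 0.164]
tcp_rot: [-0.728, 1.571, -1.785]
contact_force: [0.1, 0.8, -0.5]
width: 0.05
[325.78824778 200.32453604]
px [325.7 200.6] world [0.533  0.3067] size 0.0166 0.0109 yaw 0.514
turn units (old tool axes) [-0.01  0.    0.  ]  shift units tool NOW [4.96 0.   0.03]  AFTER turn [4.96 0.   0.03]
```

```bash
python3 -m pendant '[0.9,0,0.03,0,0,0,50,0.9,0,0,0,0,0,50,0.9,0,0,0,0,0,50,0.9,0,0,0,0,0,50,0.9,0,0,0,0,0,50,0.46,0,0,0,0,0,50,0,0,0,0,0,0,50,0,0,0,0,0,0,0,0,0,0,0,0,0,0,0,0,0,0,0,0,0,0,0,0,0,0,0,0,0,0,0,0,0,0,0,-0.4,0,0,0,0,0,0,-0.9,0,0,0,0,0,0,-0.9,0,0,0.9,0,0,0,-0.9,0,0,0.9,0,0,0,-0.9,0,0,0.9,0,0,0,-0.9,0,0,0.9,0,0,0,0,0,0,0.98,0,0,0,0,0,0,0,0,0,0]' 40
python3 -c "
from h import *
go(np.array([.5773,-.2398,.15]),.149)"
```

```text
time_s: 39.35
tcp_pos: [0.533, 0.3068, 0.1632]
tcp_rot: [1.62, 1.57, 0.198]
contact_force: [0.7, -0.6, -1.0]
width: 0.029
turn units (old tool axes) [-0.   -0.   -0.01]  shift units tool NOW [ 0.53 -1.49 21.88]  AFTER turn [ 0.53 -1.49 21.88]
```

```bash
python3 -m pendant '[0,-0.4,1,0,0,0,0,0,-0.4,1,0,0,0,0,0,-0.4,1,0,0,0,0,0,-0.4,1,0,0,0,0,0,-0.4,1,0,0,0,0,0,-0.2,1,0,0,0,0,0,0,1,0,0,0,0,0,0,1,0,0,0,0,0,0,1,0,0,0,0,0,0,1,0,0,0,0,0,0,1,0,0,0,0,0,0,1,0,0,0,0,0,0,1,0,0,0,0,0,0,1,0,0,0,0,0,0,1,0,0,0,0,0,0,1,0,0,0,0,0,0,1,0,0,0,0,0,0.2,1,0,0,0,0,0,0.3,1,0,0,0,0,0,0.2,1,0,0,0,0]'
python3 -m pendant '[0,0,1,0,0,0,0,0,0,0.88,0,0,0,0,0,0,0,0,0,0,0,0,0,0,0,0,0,0]'
python3 -c "
from h import *
go(np.array([.5773,-.2398,.085]),.149)"
```

```text
time_s: 41.85
tcp_pos: [0.5705, -0.1944, 0.1625]
tcp_rot: [-1.714, 1.571, -3.136]
contact_force: [0.2, 0.9, 0.4]
width: 0.0294
time_s: 42.35
tcp_pos: [0.5767, -0.2395, 0.1625]
tcp_rot: [-2.551, 1.57, 2.31]
contact_force: [0.8, -1.0, -1.1]
width: 0.0291
turn units (old tool axes) [-0.01 -0.    0.  ]  shift units tool NOW [3.1  0.02 0.01]  AFTER turn [3.1  0.02 0.01]
```

```bash
python3 -m pendant '[0.8,0.02,0,0,0,0,0,0.8,0,0,0,0,0,0,0.8,0,0,0,0,0,0,0.7,0,0,0,0,0,0,0,0,0,0,0,0,0,0.2,0,0,0,0,0,0,0.2,0,0,0,0,0,0,0.2,0,0,0,0,0,0,0,0,0,0,0,0,0]'
python3 -m pendant '[0.1,0,0,0,0,0,0,0.1,0,0,0,0,0,0,0.1,0,0,0,0,0,0,0,0,0,0,0,0,0]'
python3 -m pendant '[0.1,0,0,0,0,0,0,0.1,0,0,0,0,0,0,0.05,0,0,0,0,0,0,0,0,0,0,0,0,0]'
```

```text
time_s: 43.48
tcp_pos: [0.5772, -0.2396, 0.0697]
tcp_rot: [-2.061, 1.57, 2.799]
contact_force: [-0.3, -0.5, -0.7]
width: 0.029
time_s: 43.98
tcp_pos: [0.5774, -0.2397, 0.0625]
tcp_rot: [0.243, 1.571, -1.179]
contact_force: [0.2, -0.4, -0.6]
width: 0.0292
time_s: 44.48
tcp_pos: [0.5774, -0.2397, 0.0569]
tcp_rot: [0.587, 1.57, -0.835]
contact_force: [-5.1, 1.8, 12.6]
width: 0.0291
```

```bash
python3 -m pendant '[0.06,0,0,0,0,0,0,0,0,0,0,0,0,0]'
python3 -m pendant '[-0.12,0,0,0,0,0,0,0,0,0,0,0,0,48,0,0,0,0,0,0,48,0,0,0,0,0,0,48,-0.6,0,0,0,0,0,48,-0.9,0,0,0,0,0,48,-0.2,0,0,0,0,0,0,0,0,0,0,0,0,0,0,0,0,0,0,0,0,0,0,0,0,0,0,0,0,0,0,0,0,0,0,0,0,0,0,0,0,0]'
python3 -m pendant '[0.2,0,0,0,0,0,0,0.2,0,0,0,0,0,0,0.2,0,0,0,0,0,0,0.1,0,0,0,0,0,0,0,0,0,0,0,0,0]'
```

```text
time_s: 44.72
tcp_pos: [0.5775, -0.2399, 0.0568]
tcp_rot: [0.639, 1.569, -0.784]
contact_force: [-10.8, 4.9, 30.6]
width: 0.0295
time_s: 46.22
tcp_pos: [0.5773, -0.2396, 0.1002]
tcp_rot: [-1.861, 1.571, 3.0]
contact_force: [1.1, 0.8, 0.2]
width: -0.0
time_s: 46.85
tcp_pos: [0.5773, -0.2396, 0.0826]
tcp_rot: [-1.884, 1.57, 2.977]
contact_force: [0.4, 0.2, 0.9]
width: 0.0002
```

```bash
python3 -m pendant '[0.1,0,0,0,0,0,0,0.05,0,0,0,0,0,0,0,0,0,0,0,0,0]'
python3 -m pendant '[0.05,0,0,0,0,0,0,0,0,0,0,0,0,0]'
python3 -m pendant '[-0.9,0,0,0,0,0,0,-0.9,0,0,0,0,0,0,-0.9,0,0,0,0,0,0,-0.9,0,0,0,0,0,0,-0.9,0,0,0,0,0,60,0,0,-0.9,0,0,0,60,0,0,-0.9,0,0,0,60,0,0,-0.9,0,0,0,60,0,0,-0.9,0,0,0,60,0,0,0,0,0,0,60,0,0,0,0,0,0,60]'
python3 - <<'E'
from h import *
p,R=pose();print(p)
w=Cam("wrist"); cv2.imwrite("pics/w7.png",w.im)
E
```

```text
time_s: 47.22
tcp_pos: [0.5773, -0.2397, 0.0791]
tcp_rot: [-0.208, 1.571, -1.631]
contact_force: [-0.1, 0.2, -0.1]
width: -0.0
time_s: 47.48
tcp_pos: [0.5777, -0.2399, 0.079]
tcp_rot: [0.818, 1.569, -0.605]
contact_force: [-2.0, 1.4, 12.3]
width: -0.0
time_s: 48.85
tcp_pos: [0.5641, -0.1505, 0.1903]
tcp_rot: [-0.188, 1.57, -1.61]
contact_force: [0.2, 0.5, 0.2]
width: 0.0598
[ 0.56406783 -0.15047929  0.19030432]
```

View pics/w7.png

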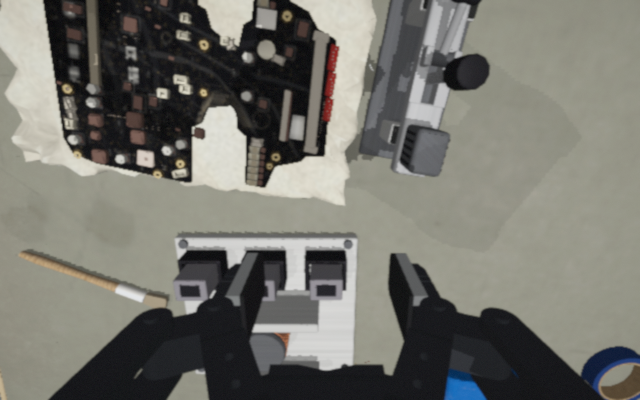

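All three relays are home; each top was confirmed at 0.062. Now the gauge: I hover above its handle.

```bash
python3 -c "
from h import *
go(np.array([.627,-.085,.20]),-.025)"
```

```text
turn units (old tool axes) [2.17 0.   0.  ]  shift units tool NOW [-0.39  2.88 -2.23]  AFTER turn [-0.39  2.45 -2.7 ]
```

```bash
python3 -m pendant '[-0.4,0,0,1,0,0,60,0,0,0,1,0,0,60,0,0.8,-0.9,0.17,0,0,60,0,0.8,-0.9,0,0,0,60,0,0.85,-0.9,0,0,0,60,0,0,0,0,0,0,60,0,0,0,0,0,0,60]'
python3 - <<'E'
from h import *
import pickle
p,R=pose();print(p)
w=Cam("wrist"); cv2.imwrite("pics/w8.png",w.im); pickle.dump((w.im,w.K,w.M,w.C),open("w8.pkl","wb"))
print(w.C,w.px((.627,-.085,.108)))
E
```

```text
time_s: 49.78
tcp_pos: [0.6265, -0.085, 0.2]
tcp_rot: [-1.331, 1.57, -2.928]
contact_force: [0.6, 0.2, 0.7]
width: 0.0598
[ 0.62648407 -0.08500985  0.19996654]
[ 0.62946881 -0.00535815  0.32569454] [325.98208977 211.37426362]
```

View pics/w8.png

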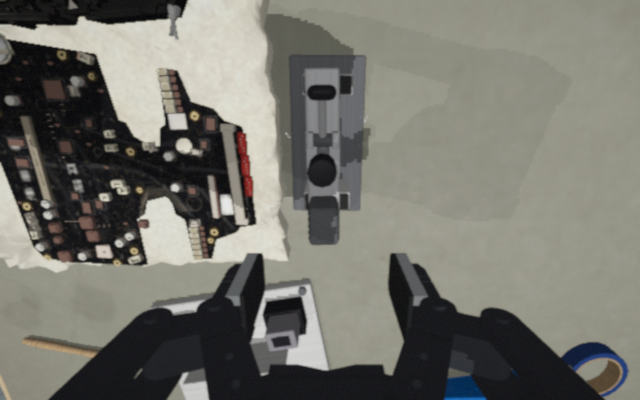

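The gauge's lock bar is at (322,92), the knob at (322,168) and the handle top at about u 309-340 with its far edge at v 244. The stand foot runs from (290,55) to (360,210).

Run:
```python
from h import *
import pickle
w=Cam.__new__(Cam); w.im,w.K,w.M,w.C=pickle.load(open("w8.pkl","rb"))
for n,uv,z in[("hL",(309,235),.108),("hR",(340,235),.108),("hEnd",(324,244),.108),("hTopEdge",(324,202),.108),("bar",(322,92),.098),("knob",(322,160),.135),("bridge end+L",(305,68),.074),("bridge end+R",(340,68),.074)]: print(n,w.ray(uv,z).round(4))
for uv in [(290,55),(366,55),(359,210),(292,210)]: print("foot",w.ray(uv,.008).round(4))
im=w.im[45:255,270:380]; cv2.imwrite("pics/w8c.png",cv2.resize(im,None,fx=2.85,fy=2.85,interpolation=cv2.INTER_CUBIC))
```

```text
hL [ 0.614  -0.1032  0.108 ]
hR [ 0.6369 -0.1037  0.108 ]
hEnd [ 0.6249 -0.1108  0.108 ]
hTopEdge [ 0.6258 -0.0779  0.108 ]
bar [ 0.6264 -0.0036  0.098 ]
knob [ 0.6257 -0.0424  0.135 ]
bridge end+L [0.6142 0.0133 0.074 ]
bridge end+R [0.6395 0.0127 0.074 ]
foot [0.5971 0.0294 0.008 ]
foot [0.6657 0.0277 0.008 ]
foot [ 0.6604 -0.1209  0.008 ]
foot [ 0.5903 -0.1192  0.008 ]
```

View pics/w8c.png

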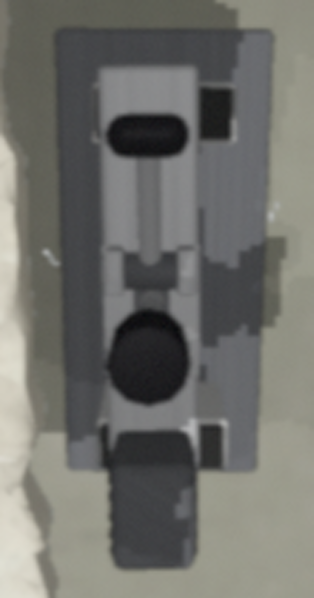

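Geometry agrees: handle centre (0.6255,-0.0958), bar at y -0.0036 against the expected -0.003, gauge yaw about -0.012 and stand centre about (0.628,-0.046). Now I grasp it.

```bash
python3 -c "
from h import *
go(np.array([.6255,-.0958,.094]),-.012)"
```

```text
turn units (old tool axes) [-0.18  0.    0.01]  shift units tool NOW [ 4.25 -0.02  0.42]  AFTER turn [ 4.25 -0.03  0.42]
```

```bash
python3 -m pendant '[0,-0.03,0.42,-0.18,0,0,60,0.9,0,0,0,0,0,60,0.9,0,0,0,0,0,60,0.9,0,0,0,0,0,60,0.9,0,0,0,0,0,60,0.65,0,0,0,0,0,60,0,0,0,0,0,0,60,0,0,0,0,0,0,60]'
python3 -m pendant '[0,0,0,0,0,0,0,0,0,0,0,0,0,0,0,0,0,0,0,0,0,0,0,0,0,0,0,0,0,0,0,0,0,0,0,0,0,0,0,0,0,0]' 120
python3 -m pendant '[-0.2,0,0,0,0,0,0,-0.4,0,0,0,0,0,0,-0.6,0,0,0,0,0,0,-0.6,0,0,0,0,0,0,-0.6,0,0,0,0,0,0,-0.6,0,0,0,0,0,0,0,0,0,0,0,0,0]'
python3 -c "
from h import *
go(np.array([.5362,-.3830,.16]),.149)
print(observe()['moment'])"
```

```text
time_s: 50.82
tcp_pos: [0.626, -0.0953, 0.095]
tcp_rot: [1.192, 1.57, -0.39]
contact_force: [0.0, -0.2, -0.1]
width: 0.0598
time_s: 51.58
tcp_pos: [0.6259, -0.095, 0.0949]
tcp_rot: [1.112, 1.57, -0.47]
contact_force: [-2.8, 0.1, 7.1]
width: 0.0205
time_s: 52.45
tcp_pos: [0.6261, -0.095, 0.1706]
tcp_rot: [1.271, 1.569, -0.31]
contact_force: [-0.2, 0.6, -4.5]
width: 0.0206
turn units (old tool axes) [-2.    0.01 -0.02]  shift units tool NOW [ 0.42 -3.47 11.56]  AFTER turn [ 0.42 -5.27 10.86]
[-0.13082767 -0.0837374   0.00556417]
```

```bash
python3 -m pendant '[0,-0.12,0.4,0,0,0,0,0,-0.25,0.8,0,0,0,0,0,-0.25,0.8,0,0,0,0,0,-0.25,0.8,0,0,0,0,0,-0.25,0.8,0,0,0,0,0,-0.25,0.8,0,0,0,0,0,-0.25,0.8,0,0,0,0,0,-0.25,0.8,0,0,0,0,0,-0.25,0.8,0,0,0,0,0,-0.25,0.8,0,0,0,0,0,-0.25,0.8,0,0,0,0,0,-0.25,0.8,0,0,0,0,0,-0.25,0.8,0,0,0,0,0,-0.25,0.8,0,0,0,0,0,-0.22,0.76,-0.5,0,0,0,0,0,0,-0.5,0,0,0,0,0,0,-0.5,0,0,0,0,0,0,-0.5,0,0,0,0,0,0,0,0,0,0,0,0,0,0,0,0,0]'
python3 - <<'E'
from h import *
import pickle
go(np.array([.5362,-.3830,.095]),.149)
w=Cam("wrist"); cv2.imwrite("pics/w9.png",w.im); pickle.dump((w.im,w.K,w.M,w.C),open("w9.pkl","wb"))
E
```

```text
time_s: 54.95
tcp_pos: [0.5327, -0.3832, 0.169]
tcp_rot: [-1.496, 1.571, -2.919]
contact_force: [-0.1, -0.3, -5.4]
width: 0.0201
turn units (old tool axes) [-0.01  0.    0.  ]  shift units tool NOW [2.96 0.14 0.01]  AFTER turn [2.96 0.14 0.01]
```

View pics/w9.png

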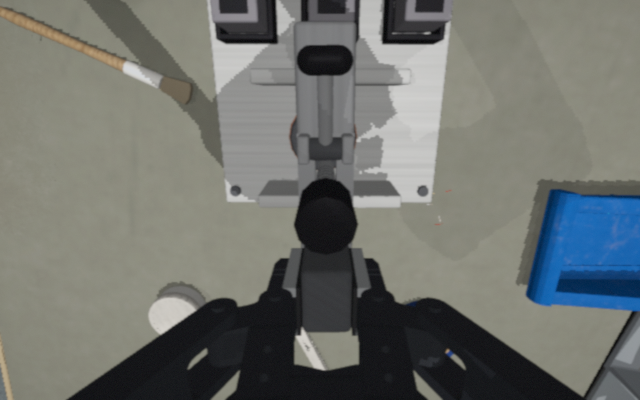

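The gauge hangs level over the ribs and its line is centred to about 3 mm. I lower it.

```bash
python3 -m pendant '[0.3,0.14,0.01,0,0,0,0,0.5,0,0,0,0,0,0,0.5,0,0,0,0,0,0,0.5,0,0,0,0,0,0,0.5,0,0,0,0,0,0,0.3,0,0,0,0,0,0,0.16,0,0,0,0,0,0,0,0,0,0,0,0,0,0,0,0,0,0,0,0]'
python3 -m pendant '[0.1,0,0,0,0,0,0,0.1,0,0,0,0,0,0,0,0,0,0,0,0,0]'
```

```text
time_s: 56.12
tcp_pos: [0.5364, -0.3828, 0.1006]
tcp_rot: [0.554, 1.57, -0.868]
contact_force: [-1.1, 1.0, -3.9]
width: 0.0203
time_s: 56.5
tcp_pos: [0.5363, -0.3827, 0.095]
tcp_rot: [-0.081, 1.571, -1.502]
contact_force: [0.2, 0.2, -3.1]
width: 0.0202
```

```bash
python3 -m pendant '[0.04,0,0,0,0,0,0,0,0,0,0,0,0,0]'
python3 -m pendant '[0.03,0,0,0,0,0,0,0,0,0,0,0,0,0]'
```

```text
time_s: 56.75
tcp_pos: [0.5363, -0.3827, 0.0949]
tcp_rot: [0.375, 1.57, -1.046]
contact_force: [-3.0, 2.3, 7.0]
width: 0.0203
time_s: 57.0
tcp_pos: [0.5363, -0.3828, 0.0949]
tcp_rot: [0.483, 1.57, -0.939]
contact_force: [-6.4, 4.7, 14.8]
width: 0.02
```

```bash
python3 -m pendant '[-0.07,0,0,0,0,0,0,0,0,0,0,0,0,60,0,0,0,0,0,0,60,0,0,0,0,0,0,60,0,0,0,0,0,0,60,-0.5,0,0,0,0,0,60,-0.8,0,0,0,0,0,60,-0.8,0,0,0,0,0,60,-0.8,0,0,0,0,0,60,-0.8,0,0,0,0,0,60,0,0,-0.96,0,0,0,60,0,0,-0.96,0,0,0,60,0,0,0,0,0,0,0,0,0,0,0,0,0,0,0,0,0,0,0,0,0,0,0,0,0,0,0,0,0,0,0,0,0,0,0]' 40
python3 - <<'E'
from h import *
import pickle
w=Cam("wrist"); cv2.imwrite("pics/w10.png",w.im); pickle.dump((w.im,w.K,w.M,w.C),open("w10.pkl","wb"))
go(np.array([.5292,-.3353,.165]),.149)
E
```

```text
time_s: 59.12
tcp_pos: [0.5291, -0.3354, 0.1875]
tcp_rot: [-1.799, 1.571, 3.062]
contact_force: [-0.4, 0.2, 0.7]
width: 0.0005
turn units (old tool axes) [ 0. -0.  0.]  shift units tool NOW [ 0.9  0.  -0. ]  AFTER turn [ 0.9  0.  -0. ]
```

View pics/w10.png

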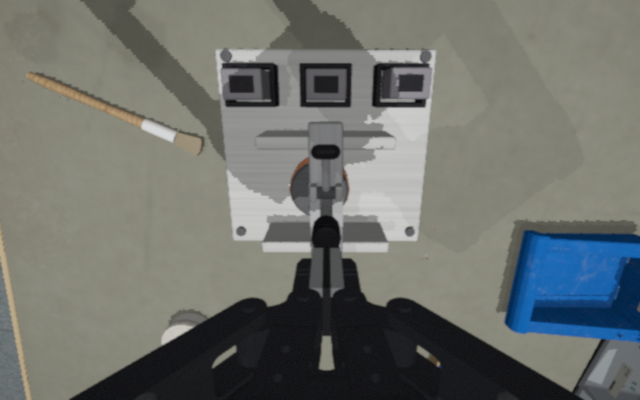

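The gauge stands across both ribs, with the knob at (326,233), the bar at (325,152) and the coil at about (320,185). The relays are seated. I push the rod down with closed fingers.

```bash
python3 - <<'E'
from h import *
import pickle
w=Cam.__new__(Cam); w.im,w.K,w.M,w.C=pickle.load(open("w10.pkl","rb"))
print("coil",w.ray((320,186),.043).round(4),"bar",w.ray((325,150),.10).round(4),"exp bar",np.array([.5292-.0067,-.3353+.0445]).round(4), "knob px expected",w.px((.5292,-.3353,.135)).round(1))
E
python3 -m pendant '[0.4,0,0,0,0,0,0,0.4,0,0,0,0,0,0,0.2,0,0,0,0,0,0,0,0,0,0,0,0,0]'
python3 -m pendant '[0.12,0,0,0,0,0,0,0.12,0,0,0,0,0,0,0.12,0,0,0,0,0,0,0,0,0,0,0,0,0]'
```

```text
coil [ 0.5238 -0.332   0.043 ] bar [ 0.5223 -0.2912  0.1   ] exp bar [ 0.5225 -0.2908] knob px expected [325.2 233.7]
time_s: 59.68
tcp_pos: [0.529, -0.3351, 0.162]
tcp_rot: [-2.284, 1.57, 2.578]
contact_force: [1.0, -0.1, 0.2]
width: 0.0001
time_s: 60.18
tcp_pos: [0.5291, -0.3352, 0.1534]
tcp_rot: [-1.985, 1.571, 2.877]
contact_force: [-0.4, -0.5, -0.6]
width: -0.0
```

```bash
python3 -m pendant '[0.12,0,0,0,0,0,0,0.12,0,0,0,0,0,0,0,0,0,0,0,0,0]'
python3 -m pendant '[0.12,0,0,0,0,0,0,0.04,0,0,0,0,0,0,0,0,0,0,0,0,0]'
python3 -m pendant '[0.12,0,0,0,0,0,0,0.04,0,0,0,0,0,0,0,0,0,0,0,0,0]'
```

```text
time_s: 60.55
tcp_pos: [0.529, -0.3351, 0.1472]
tcp_rot: [-2.128, 1.57, 2.733]
contact_force: [-1.0, -0.1, 0.0]
width: -0.0004
time_s: 60.92
tcp_pos: [0.5291, -0.3352, 0.1434]
tcp_rot: [-1.825, 1.571, 3.037]
contact_force: [-0.1, 0.6, -0.5]
width: 0.0006
time_s: 61.3
tcp_pos: [0.5302, -0.3358, 0.1423]
tcp_rot: [0.772, 1.566, -0.649]
contact_force: [-1.6, 1.9, 24.8]
width: 0.0003
```

```bash
python3 -m pendant '[0.08,0,0,0,0,0,0,0.04,0,0,0,0,0,0,0,0,0,0,0,0,0]'
```

```text
time_s: 61.68
tcp_pos: [0.5312, -0.3365, 0.1419]
tcp_rot: [0.761, 1.561, -0.66]
contact_force: [-0.1, 2.9, 45.6]
width: -0.0001
```

Hard stop at 0.1423, so the tip is at 0.045, 14.7 mm below the ribs and inside the 10–24 mm range. I back off and go over the lever.

```bash
python3 -m pendant '[-0.3,0,0,0,0,0,0,-0.6,0,0,0,0,0,0,-0.6,0,0,0,0,0,0,0,0,-0.6,0,0,0,0,0,0,-0.6,0,0,0,0,0,0,-0.7,0,0,0,0,0,0,0,0,0,0,0,0,0,0,0,0,0,0,0]'
python3 - <<'E'
from h import *
go(np.array([.5222,-.2885,.125]),.149)
w=Cam("wrist"); cv2.imwrite("pics/w11.png",w.im); print(w.px((.5225,-.2908,.1)),w.px((.5292,-.3353,.114)))
E
```

```text
turn units (old tool axes) [ 0.    0.08 -0.08]  shift units tool NOW [ 0.66 -0.07 -1.96]  AFTER turn [ 0.67 -0.07 -1.95]
[320.98342969 160.41666741] [321.10667556 249.99084103]validation failed for argument at $...
```

View pics/w11.png

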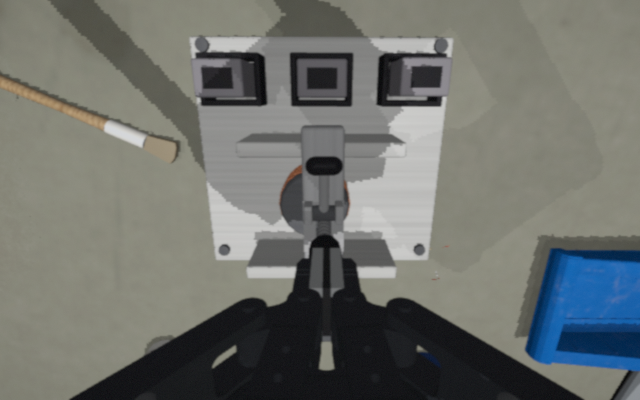

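That call was refused because of a miscounted row, so the arm still presses on the knob. The picture shows the bar at (323,165) and the gauge square across the ribs. That was the 16th picture, so I use numbers only from here.

```bash
python3 -m pendant '[-0.3,0,0,0,0,0,0,-0.6,0,0,0,0,0,0,-0.6,0,0,0,0,0,0,0,0,-0.6,0,0,0,0,0,0,-0.6,0,0,0,0,0,0,-0.7,0,0,0,0,0,0,0,0,0,0,0,0]'
python3 - <<'E'
from h import *
import pickle
go(np.array([.5222,-.2885,.125]),.149)
w=Cam("wrist"); cv2.imwrite("pics/w12.png",w.im); pickle.dump((w.im,w.K,w.M,w.C),open("w12.pkl","wb"))
# bar + knob: black blobs near predictions
g=cv2.cvtColor(w.im,cv2.COLOR_BGR2GRAY)
for n,X in(("bar",(.5225,-.2908,.1)),("knob",(.5292,-.3353,.12))):
    u,v=w.px(X).round().astype(int); r=g[v-26:v+27,u-30:u+31]
    nn,l,st,ce=cv2.connectedComponentsWithStats((r<30).astype(np.uint8))
    for i in range(1,nn):
        if st[i,4]>60: q=ce[i]+[u-30,v-26]; print(n,"pred",u,v,"blob",q.round(1),st[i],w.ray(q,X[2]).round(4))
E
```

```text
turn units (old tool axes) [ 0.    0.09 -0.08]  shift units tool NOW [ 0.66 -0.07 -1.96]  AFTER turn [ 0.67 -0.07 -1.96]
bar pred 321 160 blob [323.5 165.5] [ 16  24  35  16 480] [ 0.5242 -0.2933  0.1   ]
knob pred 321 255 blob [324.6 251.2] [ 19   6  28  47 432] [ 0.5306 -0.3327  0.12  ]
knob pred 321 255 blob [303.6 266.5] [  6  30  13  15 147] [ 0.5212 -0.343   0.12  ]
knob pred 321 255 blob [347.2 265.8] [ 52  30   9  15 119] [ 0.5434 -0.3393  0.12  ]
knob pred 321 255 blob [302. 278.] [ 4 46 14  7 87] [ 0.5213 -0.3499  0.12  ]validation failed for argument at $...
```

```bash
python3 -m pendant '[-0.3,0,0,0,0,0,0,  -0.6,0,0,0,0,0,0,  -0.6,0,0,0,0,0,0,  0,0,0,0,0,0,0,  0,0,0,0,0,0,0]'
cat > m.py <<'E'
from h import *
go(np.array([.5222,-.2885,.125]),.149)
w=Cam("wrist"); cv2.imwrite("pics/w13.png",w.im)
g=cv2.cvtColor(w.im,cv2.COLOR_BGR2GRAY)
for n,X in(("bar",(.5225,-.2908,.1)),("knob",(.5292,-.3353,.12))):
    u,v=w.px(X).round().astype(int); r=g[v-26:v+27,u-30:u+31]
    nn,l,st,ce=cv2.connectedComponentsWithStats((r<30).astype(np.uint8))
    for i in range(1,nn):
        if st[i,4]>200: q=ce[i]+[u-30,v-26]; print(n,"pred",u,v,"blob",q.round(1),st[i],w.ray(q,X[2]).round(4))
E
python3 m.py
```

```text
time_s: 62.4
tcp_pos: [0.529, -0.3351, 0.1737]
tcp_rot: [-2.12, 1.57, 2.742]
contact_force: [-0.7, 0.0, -1.1]
width: 0.0002
turn units (old tool axes) [ 0.   -0.    0.01]  shift units tool NOW [ 1.95  0.01 -1.88]  AFTER turn [ 1.95  0.01 -1.88]
bar pred 325 154 blob [325.1 155.8] [ 16  21  29  14 333] [ 0.5225 -0.2922  0.1   ]
knob pred 325 233 blob [325.7 234.5] [ 18  10  26  43 743] [ 0.5296 -0.336   0.12  ]
```

```bash
python3 -m pendant '[0,0,-0.94,0,0,0,0,  0,0,-0.94,0,0,0,0,  0.9,0,0,0,0,0,0,  0.9,0,0,0,0,0,0,  0.1,0,0,0,0,0,0,  0,0,0,0,0,0,0,  0,0,0,0,0,0,0]'
python3 -m pendant '[0.15,0,0,0,0,0,0,  0.15,0,0,0,0,0,0,  0,0,0,0,0,0,0]'
python3 -m pendant '[0.15,0,0,0,0,0,0,  0.15,0,0,0,0,0,0,  0,0,0,0,0,0,0]'
```

```text
time_s: 63.32
tcp_pos: [0.5225, -0.2889, 0.1276]
tcp_rot: [0.72, 1.569, -0.702]
contact_force: [-0.6, -0.5, -1.1]
width: -0.0
time_s: 63.7
tcp_pos: [0.5221, -0.2886, 0.1188]
tcp_rot: [-2.346, 1.57, 2.516]
contact_force: [0.3, -0.0, -0.1]
width: 0.0002
time_s: 64.08
tcp_pos: [0.5221, -0.2887, 0.1113]
tcp_rot: [-1.615, 1.57, -3.037]
contact_force: [-0.3, 0.1, 0.2]
width: 0.0003
```

```bash
python3 -m pendant '[0.15,0,0,0,0,0,0,  0.1,0,0,0,0,0,0,  0.05,0,0,0,0,0,0]'
python3 -m pendant '[0.05,0,0,0,0,0,0,  0,0,0,0,0,0,0]'
python3 -m pendant '[0.05,0,0,0,0,0,0,  0,0,0,0,0,0,0]'
```

```text
time_s: 64.45
tcp_pos: [0.5221, -0.2887, 0.1039]
tcp_rot: [-1.653, 1.571, -3.074]
contact_force: [-0.4, 2.1, 3.1]
width: 0.0002
time_s: 64.7
tcp_pos: [0.5221, -0.2888, 0.1027]
tcp_rot: [-0.718, 1.571, -2.14]
contact_force: [0.1, 0.7, 1.1]
width: 0.0001
time_s: 64.95
tcp_pos: [0.5221, -0.2888, 0.1017]
tcp_rot: [0.15, 1.571, -1.272]
contact_force: [-2.0, 2.0, 3.9]
width: 0.0003
```

```bash
python3 -m pendant '[0.04,0,0,0,0,0,0,  0,0,0,0,0,0,0]'
python3 -m pendant '[0.02,0,0,0,0,0,0,  0,0,0,0,0,0,0]'
```

```text
time_s: 65.2
tcp_pos: [0.5223, -0.2887, 0.1013]
tcp_rot: [0.76, 1.57, -0.661]
contact_force: [-2.5, 3.8, 11.9]
width: 0.0
time_s: 65.45
tcp_pos: [0.5224, -0.2888, 0.1012]
tcp_rot: [0.814, 1.57, -0.608]
contact_force: [-3.7, 4.9, 16.0]
width: -0.0003
```

Hard stop at the level height with 16 N, so the lever is locked. I back off, check the gauge, and go to the handle.

```bash
python3 -m pendant '[-0.2,0,0,0,0,0,0,  -0.8,0,0,0,0,0,0,  -0.9,0,0,0,0,0,0,  -0.9,0,0,0,0,0,0,  -0.9,0,0,0,0,0,60,  0,0,0.9,0,0,0,60,  0,0,0.9,0,0,0,60,  0,0,0.2,0,0,0,60,  0,0,0,0,0,0,60,  0,0,0,0,0,0,60]'
sed -i 's/(.5225,-.2908,.1)/(.5218,-.2859,.082)/; s/.5292,-.3353,.12)/.5292,-.3353,.118)/; s/w13/w14/' m.py; python3 m.py
python3 -c "
from h import *
go(np.array([.5363,-.3828,.096]),.149)"
```

```text
time_s: 66.7
tcp_pos: [0.5295, -0.3378, 0.1922]
tcp_rot: [-2.378, 1.57, 2.484]
contact_force: [-0.1, 0.1, -0.3]
width: 0.0601
turn units (old tool axes) [ 0.   -0.01  0.01]  shift units tool NOW [ 2.69  0.01 -1.99]  AFTER turn [ 2.69  0.   -1.99]
bar pred 326 134 blob [324.8 137.3] [ 17  24  25  12 242] [ 0.5216 -0.2881  0.082 ]
knob pred 325 217 blob [325.8 219.4] [ 19  12  24  33 617] [ 0.5298 -0.337   0.118 ]
turn units (old tool axes) [ 0.01 -0.    0.  ]  shift units tool NOW [ 3.86 -0.    1.82]  AFTER turn [ 3.86 -0.    1.82]
```

The bar is now 49.6 mm from the knob (44.4 before), matching the locked position (50). Regrip.

```bash
python3 -m pendant '[0,0,0.91,0,0,0,60,  0,0,0.91,0,0,0,60,  0.9,0,0,0,0,0,60,  0.9,0,0,0,0,0,60,  0.9,0,0,0,0,0,60,  0.8,0,0,0,0,0,60,  0.34,0,0,0,0,0,60,  0,0,0,0,0,0,60,  0,0,0,0,0,0,60]'
python3 -m pendant '[0,0,0,0,0,0,0,  0,0,0,0,0,0,0,  0,0,0,0,0,0,0,  0,0,0,0,0,0,0,  0,0,0,0,0,0,0,  0,0,0,0,0,0,0]' 120
python3 -m pendant '[-0.2,0,0,0,0,0,0,  -0.4,0,0,0,0,0,0,  -0.6,0,0,0,0,0,0,  -0.6,0,0,0,0,0,0,  -0.6,0,0,0,0,0,0,  -0.6,0,0,0,0,0,0,  -0.4,0,0,0,0,0,0,  0,0,0,0,0,0,0]'
python3 -c "
from h import *
go(np.array([.6268,-.0945,.15]),-.025)"
```

```text
time_s: 67.88
tcp_pos: [0.5367, -0.3834, 0.0975]
tcp_rot: [0.589, 1.57, -0.833]
contact_force: [-0.5, 0.5, 0.2]
width: 0.0599
time_s: 68.62
tcp_pos: [0.5365, -0.3833, 0.0973]
tcp_rot: [0.553, 1.57, -0.869]
contact_force: [-1.9, 1.1, 7.1]
width: 0.0203
time_s: 69.62
tcp_pos: [0.5365, -0.3833, 0.1824]
tcp_rot: [0.608, 1.57, -0.814]
contact_force: [-0.3, -0.4, -4.2]
width: 0.0204
turn units (old tool axes) [ 2.18  0.01 -0.01]  shift units tool NOW [  1.29   5.29 -10.89]  AFTER turn [  1.3    3.32 -11.64]
```

```bash
python3 -m pendant '[0,0,0,0.5,0,0,0,  0,0,0,0.6,0,0,0,  0,0,0,0.6,0,0,0,  0,0,0,0.48,0,0,0,  0,0.12,-0.4,0,0,0,0,  0,0.22,-0.8,0,0,0,0,  0,0.22,-0.8,0,0,0,0,  0,0.22,-0.8,0,0,0,0,  0,0.22,-0.8,0,0,0,0,  0,0.22,-0.8,0,0,0,0,  0,0.23,-0.8,0,0,0,0,  0,0.23,-0.8,0,0,0,0,  0,0.23,-0.8,0,0,0,0,  0,0.23,-0.8,0,0,0,0,  0,0.23,-0.8,0,0,0,0,  0,0.23,-0.8,0,0,0,0,  0,0.23,-0.8,0,0,0,0,  0,0.23,-0.8,0,0,0,0,  0,0.23,-0.8,0,0,0,0]'
python3 -m pendant '[0,0.03,-0.04,0,0,0,0,  0,0,0,0,0,0,0,  0,0,0,0,0,0,0]'
python3 -c "
from h import *
go(np.array([.6268,-.0945,.0985]),-.025)"
```

```text
time_s: 72.0
tcp_pos: [0.6263, -0.094, 0.1815]
tcp_rot: [-0.861, 1.571, -2.457]
contact_force: [-0.4, -1.2, -3.9]
width: 0.0202
time_s: 72.38
tcp_pos: [0.6265, -0.0948, 0.1815]
tcp_rot: [-0.754, 1.57, -2.351]
contact_force: [-0.6, -0.5, -5.0]
width: 0.0201
turn units (old tool axes) [-0.01  0.    0.  ]  shift units tool NOW [ 3.32  0.01 -0.02]  AFTER turn [ 3.32  0.01 -0.01]
```

```bash
python3 -m pendant '[0.3,0,0,0,0,0,0,  0.6,0,0,0,0,0,0,  0.6,0,0,0,0,0,0,  0.6,0,0,0,0,0,0,  0.6,0,0,0,0,0,0,  0.4,0,0,0,0,0,0,  0.15,0,0,0,0,0,0,  0,0,0,0,0,0,0,  0,0,0,0,0,0,0]'
python3 -m pendant '[0.06,0,0,0,0,0,0,  0,0,0,0,0,0,0]'
python3 -m pendant '[0.04,0,0,0,0,0,0,  0,0,0,0,0,0,0]'
```

```text
time_s: 73.5
tcp_pos: [0.6269, -0.0944, 0.1009]
tcp_rot: [1.231, 1.57, -0.365]
contact_force: [1.0, 0.4, -4.2]
width: 0.0203
time_s: 73.75
tcp_pos: [0.6266, -0.0943, 0.0989]
tcp_rot: [0.359, 1.571, -1.237]
contact_force: [1.1, 0.6, -3.2]
width: 0.0205
time_s: 74.0
tcp_pos: [0.6266, -0.0943, 0.0977]
tcp_rot: [-1.025, 1.571, -2.621]
contact_force: [-0.3, -0.6, -4.4]
width: 0.0201
```

```bash
python3 -m pendant '[0.03,0,0,0,0,0,0,  0,0,0,0,0,0,0]'
python3 -m pendant '[0.03,0,0,0,0,0,0,  0,0,0,0,0,0,0]'
```

```text
time_s: 74.25
tcp_pos: [0.6267, -0.0944, 0.0974]
tcp_rot: [0.947, 1.57, -0.649]
contact_force: [-1.6, -0.1, 2.4]
width: 0.0199
time_s: 74.5
tcp_pos: [0.6267, -0.0944, 0.0973]
tcp_rot: [1.157, 1.57, -0.439]
contact_force: [-5.6, 0.5, 11.3]
width: 0.0206
```

Resting on the posts at exactly the expected height. I release, lift clear and check all of it by measurement.

```bash
python3 -m pendant '[-0.05,0,0,0,0,0,0,  0,0,0,0,0,0,60,  0,0,0,0,0,0,60,  0,0,0,0,0,0,60,  0,0,0,0,0,0,60,  -0.4,0,0,0,0,0,60,  -0.8,0,0,0,0,0,60,  -0.9,0,0,0,0,0,60,  -0.9,0,0,0,0,0,60,  -0.9,0,0,0,0,0,60,  0,0,0,0,0,0,60,  0,0,0,0,0,0,60]' 40
python3 - <<'E'
from h import *
w=Cam("wrist"); cv2.imwrite("pics/w15.png",w.im)
g=cv2.cvtColor(w.im,cv2.COLOR_BGR2GRAY)
for n,X in(("bar",(.6265,.0035,.080)),("knob",(.6265,-.0465,.118))):
    u,v=w.px(X).round().astype(int); r=g[v-26:v+27,u-30:u+31]
    nn,l,st,ce=cv2.connectedComponentsWithStats((r<30).astype(np.uint8))
    for i in range(1,nn):
        if st[i,4]>150: q=ce[i]+[u-30,v-26]; print(n,"pred",u,v,"blob",q.round(1),st[i],w.ray(q,X[2]).round(4))
# relays from top camera: tops at z .062
c=Cam("top"); cv2.imwrite("pics/top1.png",c.im)
for X in [(.4547,-.2577,.062),(.516,-.2485,.062),(.5773,-.2393,.062)]:
    try: relay(c,c.px(X),8,.062)
    except Exception as e: print(X,c.px(X),"no blob",e)
E
```

```text
time_s: 76.0
tcp_pos: [0.6265, -0.0943, 0.195]
tcp_rot: [-0.93, 1.571, -2.526]
contact_force: [0.6, -0.0, 0.0]
width: 0.0598
bar pred 322 67 blob [325.   69.7] [ 21  23  25  13 238] [0.6287 0.0018 0.08  ]
px [394.8 197.7] world [ 0.4478 -0.2406] size 0.0371 0.014 yaw 0.073
px [392.1 179. ] world [ 0.5086 -0.2315] size 0.0354 0.0131 yaw 0.12
px [389.4 160.3] world [ 0.57   -0.2222] size 0.034 0.0118 yaw 0.135
```

Run:
```python
from h import *
w=Cam("wrist"); g=cv2.cvtColor(w.im,cv2.COLOR_BGR2GRAY)
u,v=w.px((.6275,-.0465,.125)).round().astype(int); r=g[v-30:v+31,u-30:u+31]; print(u,v)
for t in(32,38,45):
    nn,l,st,ce=cv2.connectedComponentsWithStats((r<t).astype(np.uint8))
    for i in range(1,nn):
        if st[i,4]>100: q=ce[i]+[u-30,v-30]; print(t,q.round(1),st[i],w.ray(q,.118).round(4))
```

```text
325 150
32 [328.9 158.8] [ 20  30  24  16 162] [ 0.6298 -0.0531  0.118 ]
38 [326.3 151.5] [ 19  16  26  30 540] [ 0.6282 -0.0485  0.118 ]
45 [326.2 150.8] [ 18  16  27  30 626] [ 0.6281 -0.048   0.118 ]
```

```bash
python3 -c "
from workcell import *
print(job_done(), observe()['time_s'])"
```

```text
the job is handed in; nothing more can be done
the job is handed in; nothing more can be done
```

I handed the job in at about 76 s on the robot's clock, with every step done as far as my own checks show. No verdict came back.

**Relays:** All three grey relays are plugged into sockets 0, 1 and 2. I pressed each one until it stopped hard. A second press on top met the relay at TCP height 0.079 m, meaning a relay top at 0.062 m, which is fully home. The blue and orange look-alikes were not touched.

**Gauge reading:** The gauge stood on the ribs at the expected height. Its rod tip stopped on the coil about 14.7 mm below the rib tops. The lever then stopped at its level position under 16 N. The bar-to-knob distance grew from 44 to 50 mm, which matches locked.

**Gauge on its stand:** It came down at the same height relative to the gripper as it had on the ribs. The knob measures (0.628, -0.0485), about 3 mm from my estimate of the stand centre. The gauge lies within about 0.03 rad of the stand's line and still looks locked (bar-to-knob 50 mm). The gripper was lifted clear.

**What failed or disagreed:**
- Two moves were refused because I miscounted rows, so the fingers stayed on the knob longer than planned. The force there reached 46 N, and the knob and bar measured within about 1.5 mm of where they were before.
- The final top-camera relay check picked up the black socket frames instead of the relays. Relay seating therefore rests on the press tests and an earlier wrist picture.
- I did not measure the rod again after carrying the gauge.

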